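# Put the tube mixer back in service

## Robot

A 6-joint arm with a two-finger parallel gripper is mounted at the origin on a cart in front of the work surface, level with it; the furniture and walls round the work are solid. World frame = base frame: x ahead of the robot, y to its left, z up, the work surface at z = 0. Lengths are in m, angles in rad, forces in N, time in s.
With the tool pointing down it reaches from about 0.425 to 0.95 m from the base axis. Payload 3.5 kg.
Tool frame: the origin (TCP) lies at the very end of the fingers, on their centre line; the grasp point (between the pads) lies 19 mm behind it; z points along the fingers, y is the direction in which the jaws open and shut (so a half turn about z gives the same grasp; the last joint's range is limited). The gripper opens to 85 mm and grips with 20 to 120 N. Pads are 22 mm wide; open, the fingers measure 114 mm over their backs; the gripper's body (76 mm by 85 mm) begins 54 mm behind the grasp point. The pads swing forward as they close: fully open they stand 13 mm farther back than shut.
Start: joints at [-0.15, 0.286, 1.577, -0, 1.279, -0.15], TCP at [0.675, 0, 0.207] pointing down, gripper open.
Joint ranges: [-2.77, 2.77], [-0.9, 2.22], [0.21, 2.48], [-1.53, 4.67], [0.24, 2.81], [-2.84, 2.84]. Speed limits (rad/s): [2.79, 2.79, 3.14, 3.14, 3.14, 3.14].

## Interface

Orientations are given as a unit quaternion [x, y, z, w].
In Python, from plant import get_state, vision, ctrl, cut_out gives the robot as it stands.
- The arm moves only by the tool jog_arm, never from a script. Its argument "commands" is text: rows parted by semicolons, each of 6 numbers parted by spaces: the shift along the world's x, y, z in m, then the turn, a rotation vector about the world's x, y, z in rad. A call has 1 to 20 rows; each row is the pose to reach, as a shift and turn from the pose commanded when the call began; what a row does not reach only later rows make up. A row lasts 1/8 s, in which the tool goes at most 62.5 mm and 10.7 degrees, less where a joint would pass 70% of its speed; a pose out of reach is approached as far as the arm can. A call with a gripper value outside its range is refused whole. "gripper" is the opening in per cent of the stroke, from 0 (shut) to 100 (fully open), set as the call begins (left out, the last holds). The fingers move at their own pace and stop on an object; "grip_force" is the grip in N (left out, the last holds). Time passes only in rows, so rows that repeat a pose let the fingers close. It gives the time, the measured TCP pose, the force and the opening at its end, in the units of the state.
- get_state(): the state, without advancing time (a new reading comes with each control period).
- vision.read_camera(name): name is "scene" or "side" or "wrist"; returns a dict with "frame" (480x640x3 uint8, red, green, blue), "z_map" (480x640 float32, m along the optical axis (not along the pixel's ray), 0 where there is no reading), "fx", "fy", "cx", "cy" (pixels), "R" (3x3) and "t" (3): a world point X has camera coordinates R X + t. Camera axes: x right, y down, z forward; pixel columns grow to the right and rows downward; lengths in m; the calibration is good to about 2 mm. The wrist camera is an equidistant fisheye: a pixel r from the principal point sees the ray r / f radians off the axis. A picture is of the moment at which its call begins.
- ctrl.sign_off(): hands the job in, once; it reports no verdict.
Trained networks look in the newest picture that a camera, given by its name, has taken for a name from the list of things; names that differ only in an ending like _2 or _b are one class to them, and where a whole thing is asked for, a point or a joint stands for the part that bears it (a point fixed in the world has none). Each returns a list of dicts, best first, with "conf" (0 to 1); they miss things now and then, are a little off and sometimes report something else, mostly with a low value. They report only what shows in the picture. A call takes as long as a camera call. They do not tell look-alikes from the thing itself.
- cut_out(camera, query): "pixels" (480x640 bool, what is visible of it) and "box" ([centre column, centre row, width, height] in pixels, round what is visible of it).
The state is a dict: "time": time; "qpos": joint angles; "dq": joint speeds; "joint_efforts": joint torques, N m; "eef_pos": TCP position; "tcp_rot": TCP orientation; "contact_force": force on the tool from outside, world axes, zero at the start; "wrist_torque": the same for the moment, N m; "opening": opening from 0.0 (shut) to 1.0 (fully open).
Only numpy, scipy, OpenCV 4.12 (cv2) and the standard library are available. Lean on these libraries where they do the work, as an engineer would, in place of code of your own. Each camera call takes 0.05 s, during which the arm holds its last target.

## Task

Rebuild the plate stack on the tube mixer's splined hub, alternating from the bottom: solid tab, forked, solid tab, forked, all four flat down on one another, solid tabs to the front between the pair of posts and forks to the back astride the single post. Lay every sample tube on the desk lengthwise in the mixer's V-grooves, one to a groove and fully down in it, with its middle between the two rails. When all that is done, press the start button fully down and let go; do not knock over or push about the other things on the desk.

Things in the scene. Friction and masses are not known exactly. Their poses are not given: they have to be found in the camera images.
- hub (a point): Steel splined hub of the tube mixer (fixed white deck 170 x 250 mm, top 30 mm above the desk). Point: on the hub's axis, on top of its round shoulder (48 mm across, 50 mm above the desk) where the first plate lies. x points to the mixer's back (away from the robot), y to its left. Above it the hub is a cross in plan, arms along x and y, 32 mm over the arms, arms 12 mm wide, 52 mm high
- post_pair (a point): point midway between the two front guide posts of the hub, 55 mm from its axis, level with the shoulder; steel, 10 mm thick, at y = -20 and +20 mm (30 mm clear between them), reaching 48 mm above this point; axes as for the hub
- post_single (a point): axis of the single guide post behind the hub, 55 mm from its axis, level with the shoulder; steel, 10 mm thick, reaching 48 mm above this point; axes as for the hub
- cradle (a point): Centre of the V-groove cradle on the same deck, level with the groove bottoms (12 mm above the deck, 42 mm above the desk); axes as for the hub, which is 120 mm along +y. Three V-grooves along x at y = -44, 0, +44 mm, each 30 mm wide, 15 mm deep, 45 degree sides, in two rails 14 mm thick at x = -33 and +33 mm (52 mm open between). A tube lying in a groove has its centre 9 to 13 mm above the groove bottom
- start (a joint): travel of the mixer's start button in m: 0 up, 0.006 fully pressed (5 N); springs back
- start_top (a point): middle of the top of the start button (26 mm across, grey, in a black housing) on the front left corner of the deck, z up; it is pressed straight down
- solid1_mid (a point): solid-tab plate (two alike, plain dark steel, 10 mm thick, 90 g): square body 56 x 56 mm with a cross-shaped toothed hole for the hub (35 mm over the arms, arms 15 mm wide) and one solid tab 24 mm wide that sticks out 40 mm along +x. Point: centre of the body, half-way up; z up. Can be gripped across the 56 mm body along y, over the hole
- solid2_mid (a point): solid-tab plate (two alike, plain dark steel, 10 mm thick, 90 g): square body 56 x 56 mm with a cross-shaped toothed hole for the hub (35 mm over the arms, arms 15 mm wide) and one solid tab 24 mm wide that sticks out 40 mm along +x. Point: centre of the body, half-way up; z up. Can be gripped across the 56 mm body along y, over the hole
- fork1_mid (a point): forked plate (two alike, plain dark steel, 10 mm thick, 90 g): square body 56 x 56 mm with the same cross-shaped hole, and a forked tab 34 mm wide that sticks out 40 mm along +x, its two prongs 9 mm wide with 16 mm between them. Point: centre of the body, half-way up; z up. Can be gripped across the 56 mm body along y, over the hole
- fork2_mid (a point): forked plate (two alike, plain dark steel, 10 mm thick, 90 g): square body 56 x 56 mm with the same cross-shaped hole, and a forked tab 34 mm wide that sticks out 40 mm along +x, its two prongs 9 mm wide with 16 mm between them. Point: centre of the body, half-way up; z up. Can be gripped across the 56 mm body along y, over the hole
- tube1_mid (a point): capped sample tube lying on its side, 119 mm long, 13 mm thick in the body and 16 mm at the cap, 20 g, feels flat-sided and does not roll away. Point: middle of its length and thickness, about 7 mm above what it lies on; its length is along y, it is gripped across x. Two or three of the four are there
- tube2_mid (a point): capped sample tube lying on its side, 119 mm long, 13 mm thick in the body and 16 mm at the cap, 20 g, feels flat-sided and does not roll away. Point: middle of its length and thickness, about 7 mm above what it lies on; its length is along y, it is gripped across x. Two or three of the four are there
- tube3_mid (a point): capped sample tube lying on its side, 119 mm long, 13 mm thick in the body and 16 mm at the cap, 20 g, feels flat-sided and does not roll away. Point: middle of its length and thickness, about 7 mm above what it lies on; its length is along y, it is gripped across x. Two or three of the four are there
- tube4_mid (a point): capped sample tube lying on its side, 119 mm long, 13 mm thick in the body and 16 mm at the cap, 20 g, feels flat-sided and does not roll away. Point: middle of its length and thickness, about 7 mm above what it lies on; its length is along y, it is gripped across x. Two or three of the four are there
- lancet_box: bystander: the small gold-edged box of lancets (66 x 70 x 46 mm), to be left alone; origin in the middle of its underside
- drop_bottle: bystander: the white dropper bottle (26 mm across, 62 mm high), to be left alone; origin in the middle of its underside
- strips: bystander: the test strip bottle with a black cap (50 mm across, 133 mm high), to be left alone; origin in the middle of its underside
Mind the look-alikes: they are no part of the job. What is shaped like the part that bears tube1_mid but orange or turquoise is not meant.

How it is judged:
By the outcome, as a careful person would: the job done as asked, in the order asked, and still so for the second after the job is handed in, with the robot touching nothing.
Of tube1, tube2, tube3, tube4 only 2 to 3 are there at a start; the rules pass over those that are not, and their reading is None.
At some moment in a run one of tube1, tube2, tube3, tube4 may be knocked a few centimetres aside while the robot is not near it.
It also fails if it takes over 208 s, if anything falls off the work surface, if the arm or the gripper's body presses on something with over 40 N, if the wrist force passes 120 N, or if a joint passes its speed limit or range.

## Working session

There is one attempt and no reset: what is moved stays moved. The work goes in short steps, Python scripts to look and compute and a tool call to move; the robot and the scene stay as the last step left them, time stands still between calls to the robot, and variables do not carry over. Pictures are saved under pics/ and viewed, and the job is handed in when it is done.

Besides the shell and the picture viewer there is one more tool, called after "Emit:" in YAML: its name, and indented under it one key for each argument. jog_arm: Moves the arm, as the interface text tells. Its arguments: {"type":"object","properties":{"commands":{"type":"string"},"gripper":{"type":"number"},"grip_force":{"type":"number"}},"required":["commands"]}

```bash
ls; mkdir -p pics
cat > h.py <<'E'
import numpy as np, cv2
from plant import get_state, vision, ctrl, cut_out
def shot(cam,name=None):
    d=vision.read_camera(cam)
    if name: cv2.imwrite(f'pics/{name}.png',d['frame'][:,:,::-1])
    return d
def world(d,fish=False):
    v,u=np.mgrid[0:480,0:640].astype(float)
    z=d['z_map'].astype(float)
    x=(u-d['cx'])/d['fx'];y=(v-d['cy'])/d['fy']
    if fish:
        r=np.hypot(x,y); s=np.where(r>1e-9,np.tan(np.minimum(r,1.5))/np.maximum(r,1e-9),1); x=x*s;y=y*s
    P=np.stack([x*z,y*z,z],-1)
    W=(P-np.asarray(d['t']))@np.asarray(d['R'])
    W[z<=0]=np.nan
    return W
E
python3 - <<'E'
from h import *
s=get_state();print({k:np.round(v,3).tolist() for k,v in s.items()})
for c in ['scene','side','wrist']:
    d=shot(c,c+'0'); print(c,d['fx'],d['cx'],d['cy'],np.round(d['R'],3).tolist(),np.round(d['t'],3))
    np.savez(f'{c}0.npz',**d)
E
```

```text
pics
{'time': 0.0, 'qpos': [-0.15, 0.287, 1.578, 0.0, 1.279, -0.15], 'dq': [-0.001, 0.0, 0.0, -0.001, 0.001, 0.0], 'joint_efforts': [-0.0, -40.598, -29.263, -0.0, 0.006, 0.0], 'eef_pos': [0.674, 0.0, 0.205], 'tcp_rot': [0.707, 0.707, -0.001, -0.001], 'contact_force': [0.41, 0.217, 0.636], 'wrist_torque': [-0.037, 0.015, 0.004], 'opening': 0.999}
scene 536.9780634780599 324.0976068362234 244.76502236198135 [[0.736, -0.677, -0.018], [-0.492, -0.516, -0.701], [0.465, 0.525, -0.713]] [-0.54   0.222  1.069]
side 514.2221557975022 311.79752726716777 244.719640248491 [[0.964, -0.265, 0.021], [-0.12, -0.506, -0.854], [0.237, 0.821, -0.52]] [-0.591  0.019  1.296]
wrist 371.64829954431775 317.9160733780106 234.7254365230431 [[1.0, 0.0, -0.002], [0.001, -0.95, 0.312], [-0.002, -0.312, -0.95]] [-0.674 -0.04   0.38 ]
```

View pics/scene0.png

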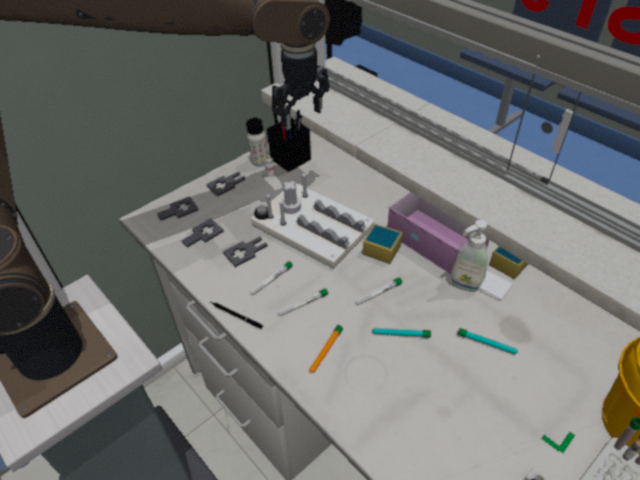

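View pics/side0.png

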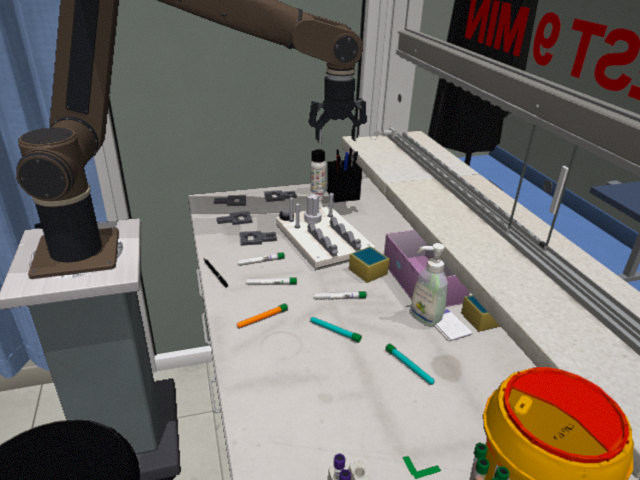

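View pics/wrist0.png

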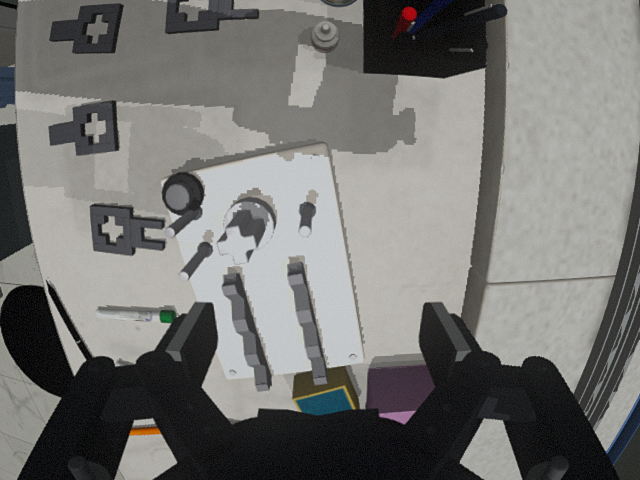

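```bash
cat >> h.py <<'E'
def ortho(ds,x0,x1,y0,y1,res=0.0015,zmax=0.2,name=None):
    # image: col = (x-x0)/res ; row=(y1-y)/res
    W=int((x1-x0)/res);H=int((y1-y0)/res)
    im=np.zeros((H,W,3),np.uint8);zb=np.full((H,W),-1.)
    for d,f in ds:
        P=world(d,f).reshape(-1,3);C=d['frame'].reshape(-1,3)
        m=np.isfinite(P).all(1)&(P[:,2]<zmax);P=P[m];C=C[m]
        c=((P[:,0]-x0)/res).astype(int);r=((y1-P[:,1])/res).astype(int)
        ok=(c>=0)&(c<W)&(r>=0)&(r<H);c,r,z,C=c[ok],r[ok],P[ok,2],C[ok]
        o=np.argsort(z);c,r,z,C=c[o],r[o],z[o],C[o]
        for a,b,zz,cc in zip(c,r,z,C):
            if zz>zb[b,a]: zb[b,a]=zz;im[b,a]=cc
    if name: cv2.imwrite(f'pics/{name}.png',im[:,:,::-1])
    return im,zb
def ell(mask,W,zlo,zhi):
    p=W[mask];p=p[np.isfinite(p).all(1)];p=p[(p[:,2]>zlo)&(p[:,2]<zhi)]
    return p
E
python3 - <<'E'
from h import *
D={}
for c in ['scene','side','wrist']:
    D[c]=dict(np.load(c+'0.npz'))
ortho([(D['wrist'],True)],0.2,1.0,-0.3,0.5,name='orthoW')
ortho([(D['scene'],False)],0.2,1.0,-0.6,0.5,0.002,name='orthoS')
for cam in ['scene','side','wrist']:
  shot(cam)
  W=world(D[cam],cam=='wrist')
  for q in ['tube1_mid','solid1_mid','fork1_mid','start_top','lancet_box','drop_bottle','strips']:
    for o in cut_out(cam,q):
        if o['conf']<.3: continue
        p=W[o['pixels']];p=p[np.isfinite(p).all(1)]
        if len(p)==0: continue
        m=np.median(p,0)
        print(cam,q,round(o['conf'],2),np.round(o['box']).astype(int).tolist(),np.round(m,3),np.round(np.percentile(p[:,2],[5,95]),3))
E
```

```text
scene tube1_mid 0.73 [400, 334, 59, 4] [ 0.543 -0.444  0.015] [0.008 0.019]
scene tube1_mid 0.72 [328, 348, 31, 49] [ 0.406 -0.365  0.015] [0.01  0.019]
scene tube1_mid 0.62 [488, 342, 57, 25] [ 0.646 -0.571  0.014] [0.008 0.019]
scene tube1_mid 0.55 [381, 290, 50, 24] [ 0.588 -0.338  0.015] [0.009 0.019]
scene solid1_mid 0.79 [179, 207, 41, 24] [0.42  0.199 0.011] [0.003 0.015]
scene fork1_mid 0.7 [245, 248, 44, 38] [ 0.446 -0.036  0.012] [0.003 0.015]
scene start_top 0.45 [264, 211, 12, 12] [0.541 0.008 0.054] [0.048 0.057]
scene lancet_box 0.68 [383, 245, 39, 39] [ 0.67  -0.26   0.047] [0.01  0.051]
scene drop_bottle 0.54 [271, 166, 14, 16] [0.675 0.151 0.031] [0.007 0.053]
scene strips 0.69 [259, 140, 24, 51] [0.68  0.201 0.084] [0.014 0.135]
side tube1_mid 0.87 [263, 313, 50, 32] [ 0.405 -0.369  0.011] [0.002 0.016]
side tube1_mid 0.79 [409, 363, 46, 38] [ 0.645 -0.577  0.012] [0.006 0.016]
side tube1_mid 0.71 [335, 330, 53, 25] [ 0.546 -0.45   0.012] [0.002 0.016]
side tube1_mid 0.68 [339, 296, 52, 10] [ 0.585 -0.34   0.011] [0.001 0.016]
side solid1_mid 0.65 [228, 202, 37, 12]
[... 595 characters left out ...]
 0.192 0.009] [0.002 0.012]
wrist tube1_mid 0.56 [146, 430, 30, 6] [ 0.402 -0.361  0.01 ] [0.004 0.013]
wrist solid1_mid 0.62 [86, 30, 74, 54] [0.423 0.201 0.009] [-0.     0.011]
wrist fork1_mid 0.88 [128, 231, 77, 53] [ 0.453 -0.033  0.009] [0.001 0.01 ]
wrist start_top 0.93 [178, 197, 26, 29] [0.545 0.013 0.051] [0.041 0.052]
wrist start_top 0.59 [214, 18, 95, 32] [0.563 0.187 0.009] [0.002 0.011]
wrist lancet_box 0.76 [324, 390, 65, 49] [ 0.684 -0.227  0.044] [0.008 0.046]
wrist drop_bottle 0.79 [323, 38, 28, 28] [0.679 0.153 0.035] [0.004 0.06 ]
wrist drop_bottle 0.4 [179, 197, 24, 25] [0.545 0.013 0.051] [0.043 0.052]
wrist strips 0.53 [336, 3, 37, 6] [0.692 0.194 0.012] [-0.     0.023]
```

View orthoW.

View pics/orthoW.png

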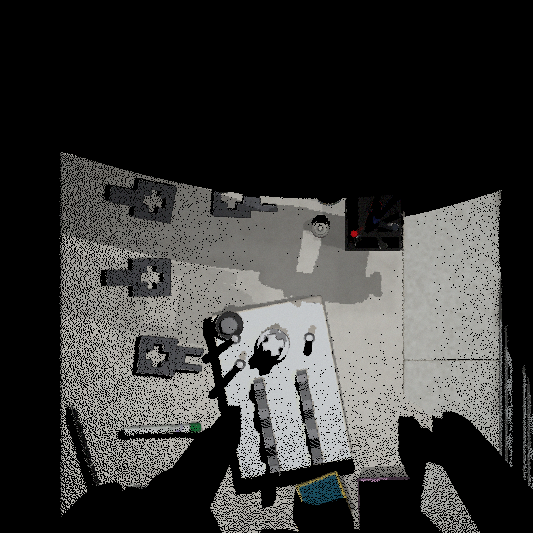

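View pics/orthoS.png

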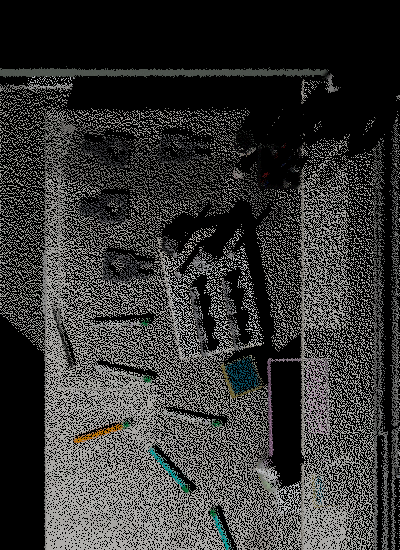

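Emit:
jog_arm:
  commands: "-0.15 0.05 0.1 0 0 -1.5708;-0.15 0.05 0.1 0 0 -1.5708;-0.15 0.05 0.1 0 0 -1.5708;-0.15 0.05 0.1 0 0 -1.5708;-0.15 0.05 0.1 0 0 -1.5708;-0.15 0.05 0.1 0 0 -1.5708;-0.15 0.05 0.1 0 0 -1.5708;-0.15 0.05 0.1 0 0 -1.5708;-0.15 0.05 0.1 0 0 -1.5708;-0.15 0.05 0.1 0 0 -1.5708;-0.15 0.05 0.1 0 0 -1.5708"

```text
time: 2.72
eef_pos: [0.525, 0.05, 0.3067]
tcp_rot: [1.0, 0.001, 0.0, 0.0]
contact_force: [-0.6, -1.7, -0.3]
opening: 1.001
```

Run:
```python
from h import *
s=get_state();print(np.round(s['qpos'],2),s['eef_pos'],s['tcp_rot'])
d=shot('wrist','w1');np.savez('w1.npz',**d)
ortho([(d,True)],0.3,0.9,-0.4,0.35,0.00125,name='o1')
```

```text
[-0.1  -0.11  1.82  0.    1.43  1.47] [0.52496627 0.05002325 0.3066853 ] [9.99999863e-01 5.19972380e-04 6.28715600e-05 2.38154656e-06]
```

View pics/w1.png

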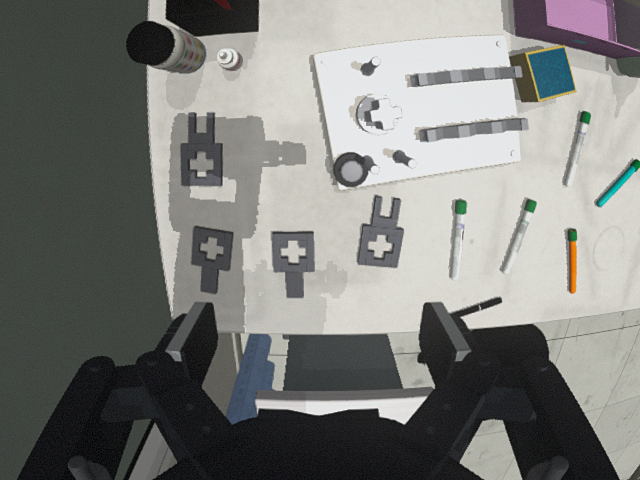

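View pics/o1.png

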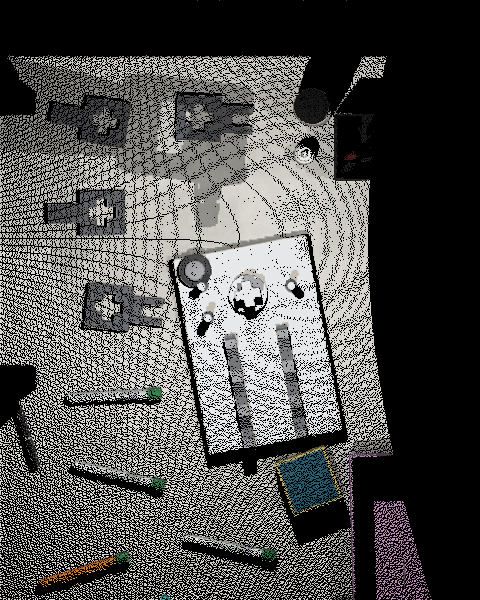

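```bash
cat >> h.py <<'E'
def proj(d,X,fish=True):
    c=X@np.asarray(d['R']).T+np.asarray(d['t'])
    if fish:
        rr=np.hypot(c[...,0],c[...,1]);th=np.arctan2(rr,c[...,2]);k=th/np.maximum(rr,1e-9)
    else: k=1/c[...,2]
    return d['fx']*c[...,0]*k+d['cx'],d['fy']*c[...,1]*k+d['cy']
def rect(d,x0,x1,y0,y1,z,res,fish=True):
    X,Y=np.meshgrid(np.arange(x0,x1,res),np.arange(y1,y0,-res))
    u,v=proj(d,np.stack([X,Y,np.full_like(X,z)],-1),fish)
    return cv2.remap(d['frame'],u.astype(np.float32),v.astype(np.float32),cv2.INTER_LINEAR)
from scipy.optimize import minimize
def inplate(p,kind):
    x,y=p[...,0],p[...,1]
    b=(abs(x)<.028)&(abs(y)<.028)
    hole=((abs(x)<.0175)&(abs(y)<.0075))|((abs(y)<.0175)&(abs(x)<.0075))
    hw=.012 if kind=='solid' else .017
    t=(x>=.028)&(x<.068)&(abs(y)<hw)
    if kind=='fork': t&=~((abs(y)<.008)&(x>.028+T0))
    return (b&~hole)|t
T0=0.008
def fitplate(d,x,y,yaw,kind,z=.010,thr=105,name=None,res=.0005,r=.09):
    im=rect(d,x-r,x+r,y-r,y+r,z,res)
    g=cv2.GaussianBlur(cv2.cvtColor(im,cv2.COLOR_RGB2GRAY),(0,0),2).astype(float)
    h,w=g.shape
    X=x-r+np.arange(w)*res;Y=y+r-np.arange(h)*res
    X,Y=np.meshgrid(X,Y)
    def cost(q):
        c,s=np.cos(q[2]),np.sin(q[2]);dx,dy=X-q[0],Y-q[1]
        p=np.stack([c*dx+s*dy,-s*dx+c*dy],-1)
        m=inplate(p,kind);near=(abs(p[...,0]-.02)<.06)&(abs(p[...,1])<.04)&~m
        return g[m].mean()-g[near].mean()
    best=None
    q=np.array([x,y,yaw])
    for st in (.008,.003,.001):
        rr=minimize(cost,q,method='Nelder-Mead',options=dict(initial_simplex=[q,q+[st,0,0],q+[0,st,0],q+[0,0,st*12]],xatol=1e-5,fatol=1e-3))
        q=rr.x
    if name:
        c,s=np.cos(q[2]),np.sin(q[2]);dx,dy=X-q[0],Y-q[1]
        m=inplate(np.stack([c*dx+s*dy,-s*dx+c*dy],-1),kind).astype(np.uint8)
        cs,_=cv2.findContours(m,cv2.RETR_LIST,cv2.CHAIN_APPROX_NONE);o=im.copy();cv2.drawContours(o,cs,-1,(255,0,0),1)
        cv2.imwrite(f'pics/{name}.png',o[:,:,::-1])
    return q,rr.fun
E
python3 - <<'E'
from h import *
d=dict(np.load('w1.npz'))
W=world(d,True)
desk=W[(np.isfinite(W).all(-1))&(abs(W[...,2])<.02)&(W[...,0]>.45)&(W[...,0]<.65)]
print('desk z',np.median(desk[:,2]))
ims=[]
for i,(x,y,yaw,k) in enumerate([(.43,.2,3.0,'solid'),(.425,.087,3.14,'solid'),(.545,.205,0,'fork'),(.435,-.03,-.05,'fork')]):
    print(k,np.round(fitplate(d,x,y,yaw,k,name=f'fp{i}'),4) if 0 else [np.round(a,4) for a in fitplate(d,x,y,yaw,k,name=f'fp{i}')])
    ims.append(cv2.imread(f'pics/fp{i}.png')[:358,:358])
cv2.imwrite('pics/fp.png',cv2.resize(np.vstack([np.hstack(ims[:2]),np.hstack(ims[2:])]),(600,600)))
# hub & posts
m=np.isfinite(W).all(-1)&(W[...,0]>.5)&(W[...,0]<.75)&(W[...,1]>-.12)&(W[...,1]<.08)
P=W[m]
for lo,hi in [(.092,.099),(.099,.108)]:
    q=P[(P[:,2]>lo)&(P[:,2]<hi)]
    print(lo,len(q)); 
    l=cv2.connectedComponentsWithStats((m&(W[...,2]>lo)&(W[...,2]<hi)).astype(np.uint8),connectivity=8)
    for j in range(1,l[0]):
        if l[2][j,4]>8: pp=W[l[1]==j];print(l[2][j].tolist(),np.round(pp.mean(0),4),np.round(pp.min(0),3),np.round(pp.max(0),3))
E
```

```text
desk z -0.0007011164663171342
solid [array([0.4341, 0.1955, 2.9684]), np.float64(-62.9311)]
solid [array([0.4303, 0.0837, 3.1594]), np.float64(-89.3831)]
fork [array([ 0.5494,  0.2007, -0.0452]), np.float64(-75.7214)]
fork [array([ 0.4382, -0.0322, -0.0995]), np.float64(-91.8842)]
0.092 266
[371, 57, 10, 10, 76] [ 0.6634 -0.007   0.0967] [ 0.659 -0.012  0.092] [ 0.668 -0.003  0.099]
[369, 111, 3, 11, 11] [ 0.6071 -0.0019  0.0958] [ 0.602 -0.003  0.093] [ 0.612 -0.001  0.099]
[406, 158, 11, 10, 79] [ 0.5601 -0.0467  0.0965] [ 0.556 -0.052  0.092] [ 0.565 -0.042  0.099]
[370, 165, 10, 10, 80] [ 0.5523 -0.0077  0.0967] [ 0.547 -0.013  0.093] [ 0.557 -0.003  0.099]
0.099 602
[370, 98, 32, 33, 601] [ 0.6099 -0.0172  0.1012] [ 0.593 -0.033  0.099] [ 0.626 -0.001  0.104]
```

View pics/fp.png

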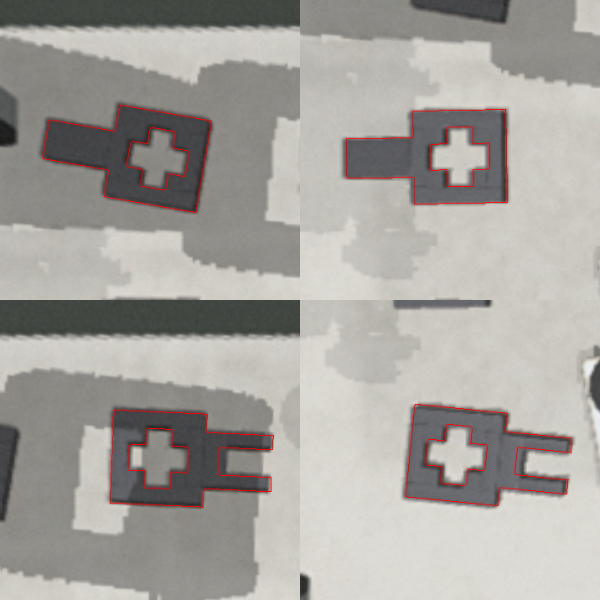

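```bash
cat >> h.py <<'E'
def hubposts(d,verbose=True):
    W=world(d,True)
    m=np.isfinite(W).all(-1)&(W[...,0]>.5)&(W[...,0]<.75)&(W[...,1]>-.12)&(W[...,1]<.08)
    for lo,hi in [(.092,.0985),(.099,.106)]:
        l=cv2.connectedComponentsWithStats((m&(W[...,2]>lo)&(W[...,2]<hi)).astype(np.uint8),connectivity=8)
        for j in range(1,l[0]):
            if l[2][j,4]>30:
                pp=W[l[1]==j];print(l[2][j].tolist(),np.round(np.median(pp,0),4),np.round((pp.min(0)+pp.max(0))/2,4),np.round(pp.max(0)-pp.min(0),3))
def tubes(d,z=.0065):
    W=world(d,True);im=d['frame'].astype(int)
    hsv=cv2.cvtColor(d['frame'],cv2.COLOR_RGB2HSV)
    out=[]
    m=np.isfinite(W).all(-1)&(W[...,2]>.006)&(W[...,2]<.022)&(W[...,0]>.33)&(W[...,0]<.8)&(W[...,1]<-.06)
    m=cv2.morphologyEx(m.astype(np.uint8),cv2.MORPH_OPEN,np.ones((2,2),np.uint8))
    l=cv2.connectedComponentsWithStats(m,connectivity=8)
    for j in range(1,l[0]):
        if l[2][j,4]<60: continue
        k=l[1]==j;pp=W[k][:,:2]
        (c,sz,a)=cv2.minAreaRect((pp*1000).astype(np.float32))
        if max(sz)<80 or max(sz)>130 or min(sz)>30: continue
        if sz[0]<sz[1]: a+=90
        sat=np.median(hsv[k][:,1])
        out.append((l[3][j].round().tolist(),np.round(c,1).tolist(),np.round(sz,1).tolist(),round(((a+90)%180)-90,1),sat))
    return out
E
python3 - <<'E'
from h import *
hubposts(dict(np.load('wrist0.npz')));print();hubposts(dict(np.load('w1.npz')))
for t in tubes(dict(np.load('w1.npz'))):print(t)
E
```

```text
[227, 223, 31, 25, 94] [ 0.6161 -0.0092  0.0956] [ 0.6143 -0.0107  0.0953] [0.024 0.02  0.006]
[298, 224, 14, 13, 137] [ 0.6638 -0.0063  0.0967] [ 0.6641 -0.0069  0.0952] [0.01  0.009 0.006]
[164, 226, 14, 12, 116] [ 0.5538 -0.0073  0.0968] [ 0.5528 -0.0078  0.0952] [0.01  0.009 0.006]
[179, 269, 12, 12, 111] [ 0.5606 -0.0462  0.0966] [ 0.5602 -0.0466  0.0951] [0.01  0.009 0.006]
[217, 225, 40, 40, 930] [ 0.6105 -0.0169  0.101 ] [ 0.6102 -0.0175  0.1011] [0.032 0.033 0.004]

[371, 57, 10, 10, 74] [ 0.6637 -0.007   0.097 ] [ 0.6636 -0.0073  0.0953] [0.009 0.009 0.006]
[406, 158, 11, 10, 75] [ 0.5601 -0.0462  0.0968] [ 0.5604 -0.0469  0.0952] [0.009 0.01  0.006]
[370, 165, 10, 10, 79] [ 0.5525 -0.0075  0.0969] [ 0.552  -0.0081  0.0957] [0.01  0.01  0.005]
[370, 98, 32, 33, 601] [ 0.6101 -0.0173  0.1012] [ 0.6097 -0.0173  0.1017] [0.033 0.032 0.005]
([622.0, 35.0], [759.6, -393.6], [25.8, 90.1], -52.8, np.float64(28.0))
([579.0, 148.0], [586.2, -341.0], [24.0, 120.4], -15.1, np.float64(8.0))
([620.0, 184.0], [537.5, -445.6], [29.0, 120.0], -46.5, np.float64(217.0))
([520.0, 236.0], [444.3, -250.2], [24.8, 121.6], -13.5, np.float64(8.0))
([459.0, 239.0], [438.8, -147.3], [124.7, 13.2], 8.5, np.float64(8.0))
([574.0, 260.0], [401.8, -369.4], [127.4, 17.1], 24.9, np.float64(214.0))
```

Emit:
jog_arm:
  commands: "-0.095 0.0337 -0.06 0 0 0.018;-0.095 0.0337 -0.06 0 0 0.018;-0.095 0.0337 -0.28 0 0 0.018;-0.095 0.0337 -0.28 0 0 0.018;-0.095 0.0337 -0.28 0 0 0.018;-0.095 0.0337 -0.28 0 0 0.018;-0.095 0.0337 -0.286 0 0 0.018;-0.095 0.0337 -0.286 0 0 0.018"
  gripper: 80
  grip_force: 40

```text
time: 3.78
eef_pos: [0.4309, 0.0837, 0.0215]
tcp_rot: [1.0, 0.009, 0.001, 0.0]
contact_force: [-0.6, 0.6, -0.2]
opening: 0.8
```

Run:
```python
from h import *
d=shot('wrist','w2')
s=get_state();print(np.round(s['qpos'],2),s['eef_pos'])
```

```text
[-0.04  0.01  2.27  0.    0.86  1.51] [0.43163112 0.08366706 0.02228017]
```

View pics/w2.png

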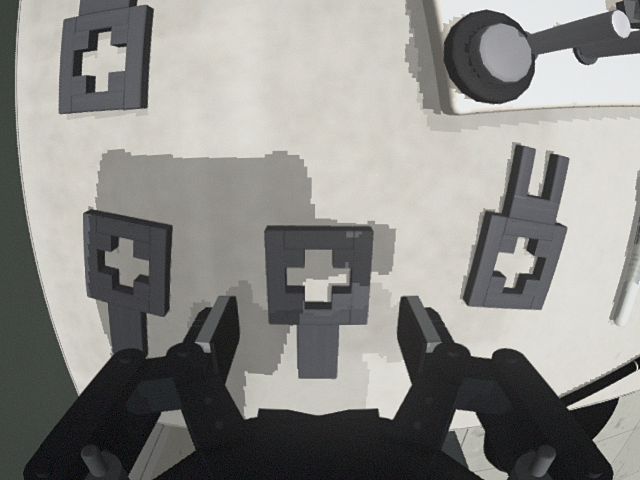

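Emit:
jog_arm:
  commands: "0 0 -0.014 0 0 0;0 0 -0.014 0 0 0;0 0 -0.014 0 0 0"

```text
time: 4.2
eef_pos: [0.4301, 0.0837, 0.0068]
tcp_rot: [1.0, 0.009, 0.0, 0.0]
contact_force: [1.0, 0.3, -0.6]
opening: 0.799
```

Emit:
jog_arm:
  commands: "0 0 -0.004 0 0 0;0 0 -0.007 0 0 0;0 0 -0.007 0 0 0"

```text
time: 4.58
eef_pos: [0.4296, 0.0837, -0.0007]
tcp_rot: [1.0, 0.009, -0.0, -0.0]
contact_force: [0.1, 0.4, 0.5]
opening: 0.8
```

Emit:
jog_arm:
  commands: "0 0 -0.003 0 0 0;0 0 -0.003 0 0 0"

```text
time: 4.82
eef_pos: [0.4297, 0.0837, -0.0036]
tcp_rot: [1.0, 0.009, -0.0, -0.0]
contact_force: [-0.4, 0.3, -0.3]
opening: 0.799
```

Emit:
jog_arm:
  commands: "0 0 -0.003 0 0 0;0 0 -0.003 0 0 0"

```text
time: 5.08
eef_pos: [0.4297, 0.0837, -0.0067]
tcp_rot: [1.0, 0.009, -0.0, -0.0]
contact_force: [0.8, 0.3, -0.5]
opening: 0.801
```

Emit:
jog_arm:
  commands: "0 0 0 0 0 0;0 0 0 0 0 0;0 0 0 0 0 0;0 0 0 0 0 0"
  gripper: 40

```text
time: 5.58
eef_pos: [0.43, 0.0837, -0.0063]
tcp_rot: [1.0, 0.009, 0.0, -0.0]
contact_force: [-0.2, 0.5, 0.1]
opening: 0.399
```

Run:
```python
from h import *
shot('wrist','w3');d=shot('side')
cv2.imwrite('pics/s3.png',cv2.resize(d['frame'][150:270,170:330,::-1],None,fx=5,fy=5,interpolation=cv2.INTER_CUBIC))
```

```text
(no output)
```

View pics/w3.png

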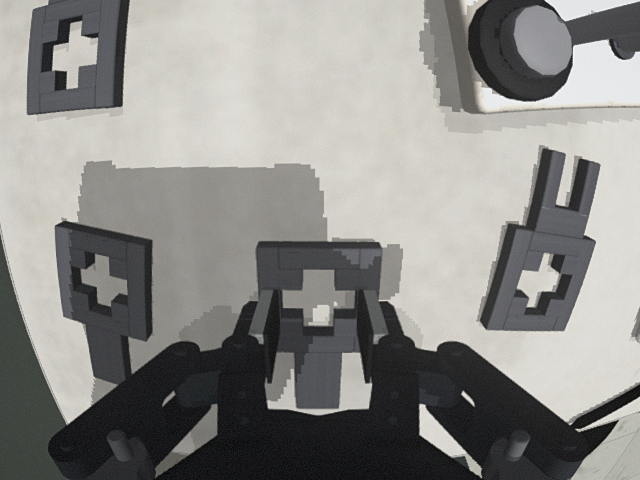

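View pics/s3.png

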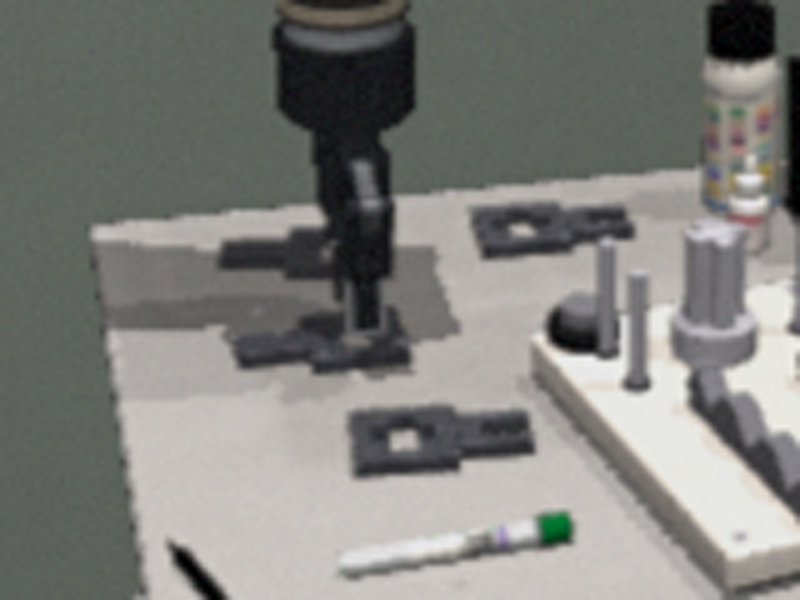

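Run:
```python
from h import *
d=shot('wrist');W=world(d,True)
for v in (290,300,320,340,360,380):
    print(v,[ (u,*np.round(W[v,u],3)) for u in (262,270,274,362,368,380)])
print(np.round(W[350:400:10,318],3), np.round(W[260,318],3))
```

```text
290 [(262, np.float64(0.441), np.float64(0.107), np.float64(0.023)), (270, np.float64(0.44), np.float64(0.104), np.float64(0.021)), (274, np.float64(0.441), np.float64(0.102), np.float64(0.022)), (362, np.float64(0.441), np.float64(0.065), np.float64(0.021)), (368, np.float64(0.442), np.float64(0.063), np.float64(0.023)), (380, np.float64(0.43), np.float64(0.053), np.float64(-0.001))]
300 [(262, np.float64(0.441), np.float64(0.106), np.float64(0.033)), (270, np.float64(0.441), np.float64(0.103), np.float64(0.031)), (274, np.float64(0.441), np.float64(0.101), np.float64(0.032)), (362, np.float64(0.442), np.float64(0.067), np.float64(0.032)), (368, np.float64(0.442), np.float64(0.064), np.float64(0.032)), (380, np.float64(0.425), np.float64(0.053), np.float64(0.0))]
320 [(262, np.float64(0.442), np.float64(0.104), np.float64(0.048)), (270, np.float64(0.44), np.float64(0.101), np.float64(0.046)), (274, np.float64(0.435), np.float64(0.101), np.float64(0.037)), (362, np.float64(0.435), np.float64(0.066), np.float64(0.036)), (368, np.float64(0.442), np.float64(0.066), np.float64(0.046)), (
[... 653 characters left out ...]
.float64(0.422), np.float64(0.066), np.float64(0.045)), (368, np.float64(0.431), np.float64(0.066), np.float64(0.056)), (380, np.float64(0.443), np.float64(0.065), np.float64(0.072))]
380 [(262, np.float64(0.447), np.float64(0.098), np.float64(0.087)), (270, np.float64(0.421), np.float64(0.101), np.float64(0.056)), (274, np.float64(0.371), np.float64(0.107), np.float64(-0.001)), (362, np.float64(0.372), np.float64(0.058), np.float64(-0.002)), (368, np.float64(0.421), np.float64(0.065), np.float64(0.056)), (380, np.float64(0.448), np.float64(0.068), np.float64(0.087))]
[[0.401 0.083 0.009]
 [0.395 0.083 0.01 ]
 [0.388 0.083 0.009]
 [0.381 0.083 0.009]
 [0.373 0.082 0.009]] [0.449 0.084 0.009]
```

Run:
```python
from h import *
d=shot('wrist');W=world(d,True)
for u in (262,266,364,368,372):
    print(u,[ (v,np.round(W[v,u],3).tolist()) for v in range(276,296,2)])
```

```text
262 [(276, [0.441, 0.109, 0.009]), (278, [0.44, 0.109, 0.01]), (280, [0.439, 0.109, 0.009]), (282, [0.438, 0.109, 0.008]), (284, [0.437, 0.109, 0.01]), (286, [0.436, 0.109, 0.01]), (288, [0.435, 0.109, 0.009]), (290, [0.441, 0.107, 0.024]), (292, [0.441, 0.107, 0.025]), (294, [0.441, 0.107, 0.026])]
266 [(276, [0.441, 0.107, 0.009]), (278, [0.44, 0.107, 0.01]), (280, [0.439, 0.107, 0.009]), (282, [0.438, 0.107, 0.008]), (284, [0.437, 0.107, 0.009]), (286, [0.436, 0.107, 0.01]), (288, [0.435, 0.107, 0.01]), (290, [0.441, 0.105, 0.023]), (292, [0.441, 0.105, 0.025]), (294, [0.441, 0.105, 0.026])]
364 [(276, [0.442, 0.063, 0.009]), (278, [0.441, 0.063, 0.009]), (280, [0.44, 0.063, 0.009]), (282, [0.439, 0.063, 0.009]), (284, [0.438, 0.063, 0.009]), (286, [0.438, 0.063, 0.011]), (288, [0.436, 0.063, 0.009]), (290, [0.441, 0.065, 0.022]), (292, [0.442, 0.065, 0.025]), (294, [0.442, 0.065, 0.026])]
368 [(276, [0.442, 0.061, 0.009]), (278, [0.441, 0.061, 0.01]), (280, [0.44, 0.061, 0.01]), (282, [0.439, 0.061, 0.01]), (284, [0.438, 0.061, 0.01]), (286, [0.437, 0.061, 0.009]), (288, [0.436, 0.061, 0.01]), (290, [0.442, 0.063, 0.023]), (292, [0.442, 0.063, 0.025]), (294, [0.442, 0.063, 0.026])]
372 [(276, [0.442, 0.059, 0.009]), (278, [0.441, 0.06, 0.01]), (280, [0.44, 0.059, 0.009]), (282, [0.439, 0.059, 0.01]), (284, [0.438, 0.059, 0.008]), (286, [0.437, 0.059, 0.009]), (288, [0.436, 0.059, 0.01]), (290, [0.442, 0.061, 0.023]), (292, [0.442, 0.061, 0.024]), (294, [0.442, 0.062, 0.027])]
```

Run:
```python
from h import *
d=dict(np.load('w1.npz'));W=world(d,True)
# lowest finger points: pixels with z>0.15
m=np.isfinite(W).all(-1)&(W[...,2]>.2)&(W[...,2]<.6)
P=W[m];print(len(P),np.round(np.sort(P[:,2])[[0,20,100,500]],3))
v,u=np.where(m);i=np.argsort(P[:,2])[:300:30];print([(u[j],v[j],*np.round(P[j],3)) for j in i])
d=dict(np.load('wrist0.npz'));W=world(d,True)
m=np.isfinite(W).all(-1)&(W[...,2]>.15)&(W[...,2]<.6)
P=W[m];v,u=np.where(m);i=np.argsort(P[:,2])[:300:30];print([(u[j],v[j],*np.round(P[j],3)) for j in i])
```

```text
63777 [0.2   0.2   0.2   0.203]
[(np.int64(51), np.int64(354), np.float64(0.372), np.float64(0.354), np.float64(0.2)), (np.int64(1), np.int64(4), np.float64(0.75), np.float64(0.356), np.float64(0.2)), (np.int64(5), np.int64(169), np.float64(0.583), np.float64(0.353), np.float64(0.2)), (np.int64(35), np.int64(308), np.float64(0.433), np.float64(0.354), np.float64(0.2)), (np.int64(11), np.int64(212), np.float64(0.539), np.float64(0.354), np.float64(0.201)), (np.int64(3), np.int64(157), np.float64(0.595), np.float64(0.354), np.float64(0.201)), (np.int64(1), np.int64(12), np.float64(0.74), np.float64(0.354), np.float64(0.201)), (np.int64(5), np.int64(174), np.float64(0.578), np.float64(0.354), np.float64(0.201)), (np.int64(42), np.int64(331), np.float64(0.404), np.float64(0.354), np.float64(0.201)), (np.int64(5), np.int64(175), np.float64(0.577), np.float64(0.353), np.float64(0.201))]
[(np.int64(622), np.int64(368), np.float64(0.992), np.float64(-0.139), np.float64(0.15)), (np.int64(608), np.int64(402), np.float64(0.996), np.float64(-0.188), np.float64(0.15)), (np.int64(633), np.int64(289), np.float64(0.96), np.float64(-0.044), np.float64(0.15)), (np.int64(602), np.int64(374), np.float64(0.96), np.float64(-0.14), np.float64(0.15)), (np.int64(480), np.int64(51), np.float64(0.775), np.float64(0.127), np.float64(0.15)), (np.int64(475), np.int64(44), np.float64(0.772), np.float64(0.131), np.float64(0.15)), (np.int64(628), np.int64(362), np.float64(0.998), np.float64(-0.132), np.float64(0.15)), (np.int64(639), np.int64(263), np.float64(0.958), np.float64(-0.019), np.float64(0.15)), (np.int64(632), np.int64(295), np.float64(0.961), np.float64(-0.05), np.float64(0.15)), (np.int64(633), np.int64(302), np.float64(0.966), np.float64(-0.058), np.float64(0.15))]
```

Run:
```python
from h import *
for f,tz in (('w1',.3067),('wrist0',.205)):
    d=dict(np.load(f+'.npz'));W=world(d,True)
    for u in (205,210,215,425,430):
        print(f,u,[(v,np.round(W[v,u]-[0,0,tz],3).tolist()) for v in range(296,324,4)])
```

```text
w1 205 [(296, [0.354, 0.217, -0.307]), (300, [0.347, 0.218, -0.308]), (304, [0.536, 0.094, 0.042]), (308, [0.537, 0.093, 0.047]), (312, [0.537, 0.092, 0.049]), (316, [0.535, 0.093, 0.049]), (320, [0.533, 0.093, 0.05])]
w1 210 [(296, [0.355, 0.209, -0.306]), (300, [0.347, 0.21, -0.308]), (304, [0.535, 0.093, 0.041]), (308, [0.534, 0.092, 0.042]), (312, [0.532, 0.093, 0.042]), (316, [0.531, 0.092, 0.044]), (320, [0.53, 0.093, 0.044])]
w1 215 [(296, [0.354, 0.202, -0.308]), (300, [0.348, 0.202, -0.307]), (304, [0.341, 0.203, -0.308]), (308, [0.334, 0.204, -0.307]), (312, [0.327, 0.205, -0.308]), (316, [0.32, 0.206, -0.307]), (320, [0.526, 0.093, 0.038])]
w1 425 [(296, [0.355, -0.108, -0.306]), (300, [0.348, -0.109, -0.308]), (304, [0.535, 0.007, 0.04]), (308, [0.533, 0.007, 0.04]), (312, [0.532, 0.007, 0.04]), (316, [0.53, 0.007, 0.041]), (320, [0.53, 0.007, 0.043])]
w1 430 [(296, [0.354, -0.116, -0.307]), (300, [0.348, -0.117, -0.307]), (304, [0.536, 0.006, 0.042]), (308, [0.537, 0.007, 0.047]), (312, [0.536, 0.007, 0.048]), (316, [0.534, 0.007, 0.047]), (320, [0.533, 0.007, 0.049])]
w
[... 429 characters left out ...]
2, 0.004, 0.044])]
wrist0 215 [(296, [0.564, -0.102, -0.177]), (300, [0.564, -0.106, -0.176]), (304, [0.563, -0.112, -0.177]), (308, [0.563, -0.116, -0.176]), (312, [0.562, -0.121, -0.176]), (316, [0.562, -0.126, -0.176]), (320, [0.632, 0.0, 0.038])]
wrist0 425 [(296, [0.798, -0.117, -0.205]), (300, [0.799, -0.122, -0.206]), (304, [0.717, 0.01, 0.041]), (308, [0.718, 0.008, 0.041]), (312, [0.718, 0.006, 0.041]), (316, [0.717, 0.006, 0.043]), (320, [0.718, 0.004, 0.043])]
wrist0 430 [(296, [0.805, -0.117, -0.205]), (300, [0.806, -0.123, -0.207]), (304, [0.719, 0.011, 0.042]), (308, [0.718, 0.011, 0.046]), (312, [0.718, 0.01, 0.048]), (316, [0.718, 0.008, 0.048]), (320, [0.718, 0.007, 0.048])]
```

Run:
```python
from h import *
for cam in ('side','scene'):
    d=shot(cam);W=world(d,False);R=np.asarray(d['R'])
    m=np.isfinite(W).all(-1)&(abs(W[...,0]-.43)<.04)&(abs(W[...,1]-.084)<.03)&(W[...,2]>.013)&(W[...,2]<.06)
    P=W[m];v,u=np.where(m);i=np.argsort(P[:,2])[:60:6];print(cam,len(P),[(u[j],v[j],*np.round(P[j],3).tolist()) for j in i])
print(get_state()['eef_pos'],get_state()['qpos'])
```

```text
side 79 [(np.int64(230), np.int64(213), 0.399, 0.1, 0.013), (np.int64(240), np.int64(216), 0.422, 0.061, 0.021), (np.int64(236), np.int64(208), 0.417, 0.106, 0.024), (np.int64(246), np.int64(213), 0.439, 0.062, 0.028), (np.int64(243), np.int64(213), 0.43, 0.059, 0.03), (np.int64(239), np.int64(213), 0.419, 0.055, 0.034), (np.int64(246), np.int64(211), 0.439, 0.057, 0.036), (np.int64(237), np.int64(204), 0.42, 0.099, 0.04), (np.int64(246), np.int64(209), 0.439, 0.055, 0.044), (np.int64(237), np.int64(202), 0.42, 0.098, 0.047)]
scene 238 [(np.int64(204), np.int64(234), 0.41, 0.072, 0.013), (np.int64(196), np.int64(228), 0.407, 0.103, 0.013), (np.int64(221), np.int64(228), 0.451, 0.061, 0.013), (np.int64(196), np.int64(229), 0.405, 0.1, 0.013), (np.int64(199), np.int64(235), 0.399, 0.077, 0.013), (np.int64(199), np.int64(236), 0.397, 0.074, 0.013), (np.int64(215), np.int64(232), 0.432, 0.059, 0.014), (np.int64(194), np.int64(227), 0.405, 0.109, 0.014), (np.int64(219), np.int64(225), 0.453, 0.073, 0.014), (np.int64(217), np.int64(225), 0.45, 0.076, 0.014)]
[ 0.43001105  0.08371919 -0.00635352] [-4.01257834e-02  6.98576081e-02  2.27408670e+00  8.67375639e-06
  7.97559294e-01  1.51267012e+00]
```

Run:
```python
from h import *
d=shot('wrist');W=world(d,True);t=get_state()['eef_pos']
for u in (290,318,345): print(u,[(v,np.round(W[v,u]-t,3).tolist()) for v in range(400,480,10)])
d=shot('side');W=world(d)
m=np.isfinite(W).all(-1)&(abs(W[...,0]-.43)<.07)&(abs(W[...,1]-.084)<.08)
for v in range(170,222,3):
    r=np.where(m[v]&(np.arange(640)>215)&(np.arange(640)<260))[0]
    q=W[v,r];q=q[q[:,2]>.012]
    if len(q): print(v,np.round(q.min(0),3),np.round(q.max(0),3),np.round(np.median(q,0),3))
```

```text
290 [(400, [-0.073, 0.015, 0.006]), (410, [0.011, 0.007, 0.098]), (420, [0.011, 0.007, 0.101]), (430, [0.011, 0.007, 0.105]), (440, [0.012, 0.006, 0.109]), (450, [0.011, 0.006, 0.111]), (460, [0.011, 0.006, 0.114]), (470, [0.011, 0.006, 0.117])]
318 [(400, [-0.063, -0.001, 0.016]), (410, [-0.081, -0.002, 0.006]), (420, [0.01, -0.0, 0.1]), (430, [0.011, -0.0, 0.105]), (440, [0.012, -0.0, 0.108]), (450, [0.012, -0.0, 0.112]), (460, [0.011, -0.0, 0.114]), (470, [0.011, -0.0, 0.117])]
345 [(400, [-0.073, -0.017, 0.005]), (410, [0.01, -0.007, 0.097]), (420, [0.01, -0.007, 0.101]), (430, [0.012, -0.006, 0.106]), (440, [0.011, -0.006, 0.108]), (450, [0.011, -0.006, 0.111]), (460, [0.012, -0.006, 0.115]), (470, [0.012, -0.006, 0.117])]
170 [0.392 0.041 0.153] [0.462 0.083 0.166] [0.423 0.051 0.163]
173 [0.395 0.044 0.148] [0.455 0.067 0.158] [0.423 0.049 0.155]
176 [0.411 0.043 0.109] [0.439 0.138 0.15 ] [0.422 0.047 0.148]
179 [0.41  0.042 0.12 ] [0.447 0.094 0.141] [0.423 0.046 0.139]
182 [0.408 0.04  0.115] [0.446 0.086 0.132] [0.424 0.05  0.129]
185 [0.41  0.035 0.11 ] [0.446 0.076 0.126] [0.424 0.044 0.122]
188 [0.411 0.028 0.091] [0.445 0.097 0.121] [0.425 0.055 0.111]
191 [0.412 0.012 0.082] [0.441 0.097 0.12 ] [0.422 0.02  0.116]
194 [0.412 0.015 0.089] [0.441 0.064 0.109] [0.426 0.02  0.107]
197 [0.416 0.018 0.058] [0.441 0.107 0.101] [0.425 0.027 0.095]
200 [0.418 0.025 0.05 ] [0.439 0.104 0.087] [0.424 0.027 0.085]
203 [0.415 0.03  0.043] [0.442 0.099 0.077] [0.426 0.035 0.073]
206 [0.417 0.049 0.031] [0.439 0.104 0.058] [0.423 0.056 0.054]
209 [0.418 0.049 0.023] [0.44  0.102 0.048] [0.426 0.053 0.046]
212 [0.419 0.049 0.013] [0.447 0.103 0.038] [0.427 0.058 0.034]
215 [0.419 0.05  0.024] [0.438 0.06  0.029] [0.428 0.053 0.027]
218 [0.362 0.059 0.012] [0.446 0.079 0.013] [0.388 0.073 0.012]
221 [0.398 0.052 0.013] [0.398 0.052 0.013] [0.398 0.052 0.013]
```

Emit:
jog_arm:
  commands: "0 0 0.004 0 0 0;0 0 0.004 0 0 0;0 0 0 0 0 0;0 0 -0.01 0 0 0;0 0 -0.02 0 0 0;0 0 -0.02 0 0 0"
  gripper: 80

```text
time: 6.72
eef_pos: [0.4286, 0.0838, -0.0278]
tcp_rot: [1.0, 0.009, -0.002, -0.0]
contact_force: [-0.5, -0.6, 0.5]
opening: 0.799
```

Emit:
jog_arm:
  commands: "0 0 -0.003 0 0 0;0 0 -0.005 0 0 0;0 0 -0.005 0 0 0"

```text
time: 7.1
eef_pos: [0.43, 0.0837, -0.0314]
tcp_rot: [1.0, 0.009, 0.0, 0.0]
contact_force: [0.7, 0.2, 0.0]
opening: 0.801
```

Emit:
jog_arm:
  commands: "0 0 0 0 0 0;0 0 0 0 0 0;0 0 0 0 0 0;0 0 0 0 0 0"
  gripper: 50

```text
time: 7.6
eef_pos: [0.432, 0.0838, -0.0286]
tcp_rot: [1.0, 0.009, 0.001, 0.0]
contact_force: [-5.1, 0.5, 16.0]
opening: 0.643
```

Run:
```python
from h import *
d=shot('wrist','w4');W=world(d,True);t=get_state()['eef_pos']
for u in (228,234,240,395,400,405): print(u,[(v,np.round(W[v,u],3).tolist()) for v in range(280,316,3)])
```

```text
228 [(280, [0.446, 0.122, -0.001]), (283, [0.445, 0.122, -0.001]), (286, [0.443, 0.122, -0.001]), (289, [0.442, 0.122, -0.0]), (292, [0.441, 0.122, -0.001]), (295, [0.439, 0.122, -0.0]), (298, [0.438, 0.122, -0.0]), (301, [0.436, 0.122, -0.001]), (304, [0.438, 0.121, 0.006]), (307, [0.439, 0.12, 0.009]), (310, [0.439, 0.12, 0.011]), (313, [0.442, 0.117, 0.02])]
234 [(280, [0.446, 0.119, -0.001]), (283, [0.445, 0.119, -0.002]), (286, [0.443, 0.119, -0.001]), (289, [0.442, 0.119, -0.0]), (292, [0.441, 0.119, -0.001]), (295, [0.442, 0.118, 0.005]), (298, [0.443, 0.117, 0.009]), (301, [0.442, 0.117, 0.01]), (304, [0.443, 0.116, 0.014]), (307, [0.443, 0.116, 0.017]), (310, [0.443, 0.115, 0.019]), (313, [0.443, 0.115, 0.02])]
240 [(280, [0.447, 0.116, 0.0]), (283, [0.445, 0.117, -0.001]), (286, [0.444, 0.117, -0.001]), (289, [0.442, 0.117, -0.001]), (292, [0.442, 0.116, 0.002]), (295, [0.443, 0.115, 0.006]), (298, [0.443, 0.115, 0.008]), (301, [0.443, 0.114, 0.011]), (304, [0.443, 0.114, 0.013]), (307, [0.443, 0.113, 0.016]), (310, [0.443, 0.113, 0.018]), (313, [0.443, 0.113, 0.02])]
395 [
[... 381 characters left out ...]
05, 0.0]), (283, [0.447, 0.049, -0.0]), (286, [0.445, 0.049, -0.001]), (289, [0.444, 0.049, 0.0]), (292, [0.442, 0.049, -0.0]), (295, [0.444, 0.05, 0.005]), (298, [0.444, 0.051, 0.008]), (301, [0.444, 0.051, 0.01]), (304, [0.444, 0.052, 0.014]), (307, [0.444, 0.052, 0.015]), (310, [0.444, 0.053, 0.018]), (313, [0.444, 0.054, 0.021])]
405 [(280, [0.448, 0.047, -0.0]), (283, [0.446, 0.047, -0.001]), (286, [0.445, 0.047, -0.001]), (289, [0.443, 0.047, -0.001]), (292, [0.442, 0.047, -0.001]), (295, [0.44, 0.046, -0.001]), (298, [0.439, 0.046, -0.002]), (301, [0.438, 0.046, -0.0]), (304, [0.444, 0.05, 0.013]), (307, [0.444, 0.05, 0.015]), (310, [0.444, 0.051, 0.018]), (313, [0.444, 0.051, 0.02])]
```

View pics/w4.png

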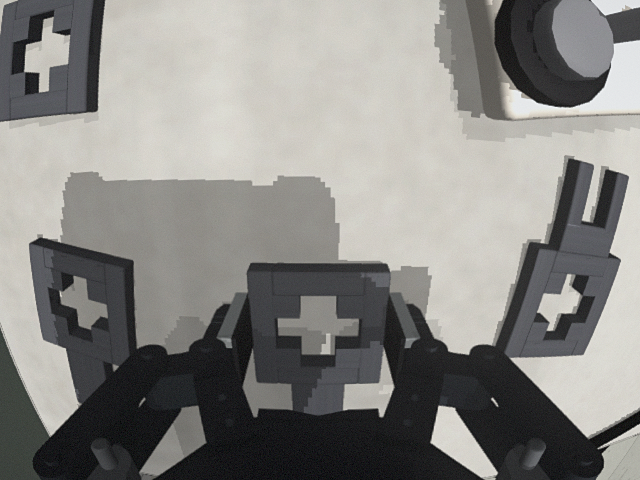

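Emit:
jog_arm:
  commands: "0 0 0.06 0 0 0;0 0 0.12 0 0 0;0 0 0.135 0 0 0;0.06 -0.034 0.135 0 0 0.06;0.12 -0.068 0.135 0 0 0.12;0.18 -0.1009 0.135 0 0 0.172;0.18 -0.1009 0.135 0 0 0.172;0.18 -0.1009 0.135 0 0 0.172"
  grip_force: 60

```text
time: 8.65
eef_pos: [0.6098, -0.0179, 0.1017]
tcp_rot: [0.996, 0.094, -0.001, -0.0]
contact_force: [-0.8, 0.6, -1.5]
opening: 0.634
```

```bash
cat >> h.py <<'E'
def inhand(d,kind,yaw,zoff=.0386,name=None):
    s=get_state();t=s['eef_pos'];z=t[2]+zoff
    # held plate top depth
    W=world(d,True);
    m=np.isfinite(W).all(-1)&(np.hypot(W[...,0]-t[0],W[...,1]-t[1])<.05)&(abs(W[...,2]-z)<.008)
    g=cv2.cvtColor(d['frame'],cv2.COLOR_RGB2GRAY)
    zz=np.median(W[m&(g<110)][:,2]);print('expect top',round(z,4),'median',round(zz,4),'n',m.sum())
    q,f=fitplate(d,t[0],t[1],yaw,kind,z=zz,name=name)
    print('plate',np.round(q,4),'rel tcp',np.round(q[:2]-t[:2],4),'cost',round(f,1))
    return q
E
python3 - <<'E'
from h import *
d=shot('wrist','w5');np.savez('w5.npz',**d)
print(get_state()['eef_pos'],get_state()['opening'])
inhand(d,'solid',np.pi+.19,name='ih5')
hubposts(d)
E
```

```text
[ 0.60876508 -0.01704464  0.10176638] 0.6363034254078956
expect top 0.1404 median 0.1392 n 15370
plate [ 0.6106 -0.0183  3.261 ] rel tcp [ 0.0018 -0.0013] cost -29.6
[307, 160, 21, 22, 351] [ 0.6644 -0.0073  0.097 ] [ 0.6642 -0.0073  0.0953] [0.01  0.01  0.006]
[306, 246, 24, 7, 108] [ 0.6256 -0.0151  0.0952] [ 0.6254 -0.0149  0.0953] [0.003 0.011 0.006]
[305, 251, 25, 12, 258] [ 0.6236 -0.015   0.101 ] [ 0.6233 -0.0151  0.101 ] [0.007 0.012 0.004]
[305, 295, 25, 15, 340] [ 0.5995 -0.0195  0.1011] [ 0.5992 -0.0194  0.101 ] [0.01  0.013 0.003]
```

View pics/w5.png

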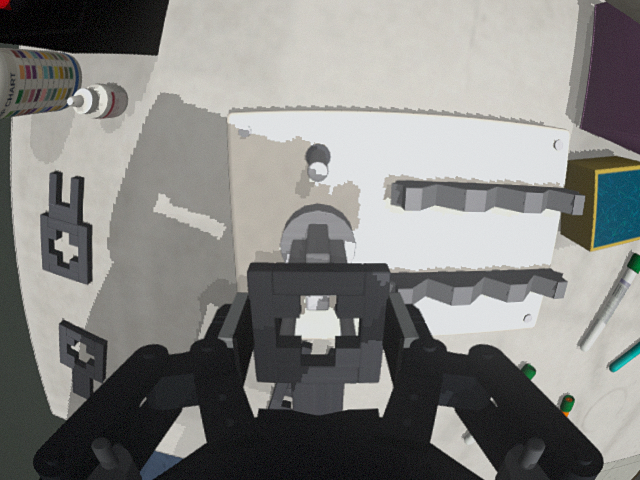

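View pics/ih5.png

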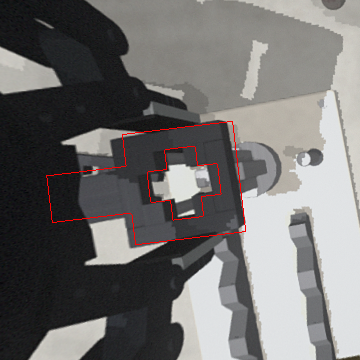

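```bash
cat >> h.py <<'E'
def inhand2(d,t,yaw,zoff=.0375,tol=.0025,res=.0004,name=None):
    W=world(d,True);z=t[2]+zoff
    m=np.isfinite(W).all(-1)&(np.hypot(W[...,0]-t[0],W[...,1]-t[1])<.03)&(abs(W[...,2]-z)<.006)
    zz=np.median(W[m][:,2])
    M=(abs(W[...,2]-zz)<tol).astype(np.uint8)*255
    r=.05
    X,Y=np.meshgrid(np.arange(t[0]-r,t[0]+r,res),np.arange(t[1]+r,t[1]-r,-res))
    u,v=proj(d,np.stack([X,Y,np.full_like(X,zz)],-1))
    g=cv2.remap(M,u.astype(np.float32),v.astype(np.float32),cv2.INTER_LINEAR)/255.
    def cost(q):
        c,s=np.cos(q[2]),np.sin(q[2]);dx,dy=X-q[0],Y-q[1];x=c*dx+s*dy;y=-s*dx+c*dy
        b=(abs(x)<.028)&(abs(y)<.028)&~(((abs(x)<.0175)&(abs(y)<.0075))|((abs(y)<.0175)&(abs(x)<.0075)))
        w=(x>-.02)&(x<.036)&(abs(y)<.026)
        return (abs(g-b)*w).sum()/w.sum()
    q=np.array([t[0],t[1],yaw])
    for st in (.003,.0015,.0007):
        rr=minimize(cost,q,method='Nelder-Mead',options=dict(initial_simplex=[q,q+[st,0,0],q+[0,st,0],q+[0,0,st*10]],xatol=1e-5,fatol=1e-5));q=rr.x
    print('topz',round(zz,4),'zoff',round(zz-t[2],4),'plate',np.round(q,4),'rel',np.round(q[:2]-t[:2],4),'cost',round(rr.fun,3))
    if name:cv2.imwrite(f'pics/{name}.png',g*255)
    return q
E
python3 - <<'E'
from h import *
d=shot('wrist');t=get_state()['eef_pos'];print(t)
inhand2(d,t,.19,name='m5')
inhand2(d,t,.25);inhand2(d,t,.14)
E
```

```text
[ 0.60832208 -0.01660812  0.10200517]
topz 0.1392 zoff 0.0372 plate [ 0.6055 -0.018   0.1855] rel [-0.0029 -0.0014] cost 0.031
topz 0.1392 zoff 0.0372 plate [ 0.6055 -0.018   0.1862] rel [-0.0028 -0.0014] cost 0.031
topz 0.1392 zoff 0.0372 plate [ 0.6056 -0.018   0.1851] rel [-0.0028 -0.0014] cost 0.031[ WARN:0@1.827] global loadsave.cpp:1063 imwrite_ Unsupported depth image for selected encoder is fallbacked to CV_8U.
```

Emit:
jog_arm:
  commands: "0.0045 0.001 -0.01 0 0 0.004;0.0045 0.001 -0.018 0 0 0.004;0.0045 0.001 -0.018 0 0 0.004;0.0045 0.001 -0.018 0 0 0.004;0.0045 0.001 -0.018 0 0 0.004"

```text
time: 9.38
eef_pos: [0.6147, -0.0162, 0.0861]
tcp_rot: [0.995, 0.097, 0.0, 0.0]
contact_force: [0.7, -0.1, -0.6]
opening: 0.634
```

Run:
```python
from h import *
for i in range(2):
    d=shot('wrist',f'w6_{i}');t=get_state()['eef_pos'];print(t)
    inhand2(d,t,.19)
hubposts(d)
```

```text
[ 0.61472457 -0.01622282  0.08605702]
topz 0.1235 zoff 0.0375 plate [ 0.6112 -0.0172  0.1933] rel [-0.0035 -0.001 ] cost 0.032
[ 0.61473001 -0.01624752  0.08603781]
topz 0.1235 zoff 0.0375 plate [ 0.6113 -0.0172  0.194 ] rel [-0.0034 -0.001 ] cost 0.032
[308, 176, 24, 25, 413] [ 0.6646 -0.0074  0.097 ] [ 0.6642 -0.0074  0.0953] [0.01  0.01  0.006]
[273, 382, 19, 13, 187] [ 0.5532 -0.0085  0.0971] [ 0.5526 -0.0083  0.0958] [0.009 0.01  0.005]
[345, 383, 19, 12, 188] [ 0.5608 -0.0472  0.0969] [ 0.5598 -0.0477  0.0953] [0.009 0.01  0.006]
[300, 295, 37, 41, 1269] [ 0.6073 -0.0183  0.1012] [ 0.6059 -0.0177  0.1014] [0.024 0.018 0.004]
```

View pics/w6_1.png

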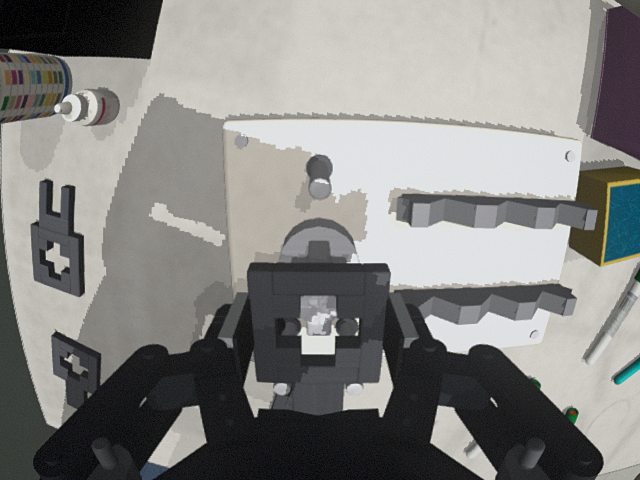

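Emit:
jog_arm:
  commands: "-0.0007 -0.0004 -0.006 0 0 -0.004;-0.0007 -0.0004 -0.012 0 0 -0.004;-0.0007 -0.0004 -0.016 0 0 -0.004;-0.0007 -0.0004 -0.02 0 0 -0.004;-0.0007 -0.0004 -0.02 0 0 -0.004"

```text
time: 10.1
eef_pos: [0.6134, -0.0165, 0.065]
tcp_rot: [0.995, 0.095, -0.0, -0.0]
contact_force: [0.8, 0.9, -0.8]
opening: 0.629
```

Emit:
jog_arm:
  commands: "0 0 -0.01 0 0 0;0 0 -0.02 0 0 0;0 0 -0.03 0 0 0;0 0 -0.038 0 0 0;0 0 -0.04 0 0 0;0 0 -0.04 0 0 0"

```text
time: 10.85
eef_pos: [0.6138, -0.0166, 0.0256]
tcp_rot: [0.995, 0.095, -0.0, 0.0]
contact_force: [0.1, -0.3, -1.3]
opening: 0.637
```

Emit:
jog_arm:
  commands: "0 0 -0.002 0 0 0;0 0 -0.003 0 0 0;0 0 -0.003 0 0 0"

```text
time: 11.22
eef_pos: [0.6138, -0.0166, 0.0227]
tcp_rot: [0.995, 0.095, 0.0, 0.0]
contact_force: [-0.4, -0.5, -1.2]
opening: 0.636
```

Emit:
jog_arm:
  commands: "0 0 0 0 0 0;0 0 0 0 0 0;0 0 0 0 0 0;0 0 0.05 0 0 0;0 0 0.1 0 0 0;0 0 0.15 0 0 0;0 0 0.15 0 0 0"
  gripper: 76

```text
time: 12.1
eef_pos: [0.6173, -0.0172, 0.1792]
tcp_rot: [0.995, 0.095, 0.006, 0.002]
contact_force: [0.8, -0.3, -0.2]
opening: 0.76
```

Run:
```python
from h import *
d=shot('wrist','w7');np.savez('w7.npz',**d);W=world(d,True);t=get_state()['eef_pos'];print(t)
print([np.round(a,4) for a in fitplate(d,.438,-.0322,-.1,'fork')])
m=np.isfinite(W).all(-1)&(abs(W[...,0]-.61)<.033)&(abs(W[...,1]+.017)<.033)
g=cv2.cvtColor(d['frame'],cv2.COLOR_RGB2GRAY)
print(np.round(np.percentile(W[m&(g<110)][:,2],[5,25,50,75,95]),4))
print(tubes(d))
```

```text
[ 0.61538602 -0.01683186  0.17576871]
[array([ 0.4402, -0.0332, -0.099 ]), np.float64(-78.0814)]
[0.0591 0.2741 0.2867 0.2962 0.3032]
[]
```

View pics/w7.png

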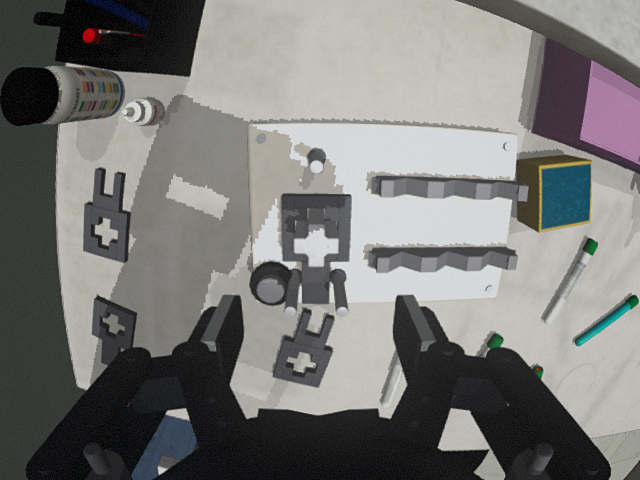

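Emit:
jog_arm:
  commands: "-0.06 -0.005 0 0 0 -0.15;-0.12 -0.01 0 0 0 -0.2895;-0.1753 -0.0156 0 0 0 -0.2895;-0.1753 -0.0156 -0.06 0 0 -0.2895;-0.1753 -0.0156 -0.12 0 0 -0.2895;-0.1753 -0.0156 -0.17 0 0 -0.2895;-0.1753 -0.0156 -0.19 0 0 -0.2895;-0.1753 -0.0156 -0.199 0 0 -0.2895;-0.1753 -0.0156 -0.2005 0 0 -0.2895;-0.1753 -0.0156 -0.2005 0 0 -0.2895"
  gripper: 80

```text
time: 13.4
eef_pos: [0.4392, -0.0324, -0.0272]
tcp_rot: [0.999, -0.05, 0.001, 0.0]
contact_force: [0.4, -0.0, 1.0]
opening: 0.803
```

Emit:
jog_arm:
  commands: "0 0 0 0 0 0;0 0 0 0 0 0;0 0 0 0 0 0;0 0 0 0 0 0"
  gripper: 50

```text
time: 13.9
eef_pos: [0.44, -0.0326, -0.0263]
tcp_rot: [0.999, -0.05, 0.001, 0.0]
contact_force: [-1.0, 0.2, 4.9]
opening: 0.631
```

Emit:
jog_arm:
  commands: "0 0 0.06 0 0 0;0 0 0.12 0 0 0;0.02 0.002 0.13 0 0 0.05;0.07 0.005 0.13 0 0 0.15;0.12 0.01 0.13 0 0 0.25;0.175 0.0155 0.13 0 0 0.2895;0.175 0.0155 0.13 0 0 0.2895;0.175 0.0155 0.118 0 0 0.2895;0.175 0.0155 0.114 0 0 0.2895;0.175 0.0155 0.114 0 0 0.2895;0.175 0.0155 0.114 0 0 0.2895"

```text
time: 15.28
eef_pos: [0.6132, -0.0168, 0.0867]
tcp_rot: [0.996, 0.095, 0.0, 0.0]
contact_force: [-0.1, 0.2, -0.8]
opening: 0.631
```

Run:
```python
from h import *
d=shot('wrist','w8');t=get_state()['eef_pos'];print(t)
inhand2(d,t,.19)
hubposts(d)
```

```text
[ 0.61348025 -0.01680305  0.08680341]
topz 0.122 zoff 0.0352 plate [ 0.6105 -0.0176  0.1922] rel [-0.003  -0.0008] cost 0.121
[307, 172, 24, 24, 423] [ 0.6646 -0.0074  0.097 ] [ 0.6641 -0.0075  0.0953] [0.01  0.01  0.006]
[273, 379, 19, 14, 213] [ 0.5534 -0.0085  0.097 ] [ 0.5527 -0.0083  0.0952] [0.01  0.01  0.006]
[345, 378, 19, 15, 216] [ 0.5607 -0.0473  0.0969] [ 0.5598 -0.0475  0.0952] [0.01  0.01  0.006]
[300, 292, 37, 41, 1259] [ 0.6072 -0.0184  0.1012] [ 0.6057 -0.018   0.101 ] [0.025 0.018 0.004]
```

View pics/w8.png

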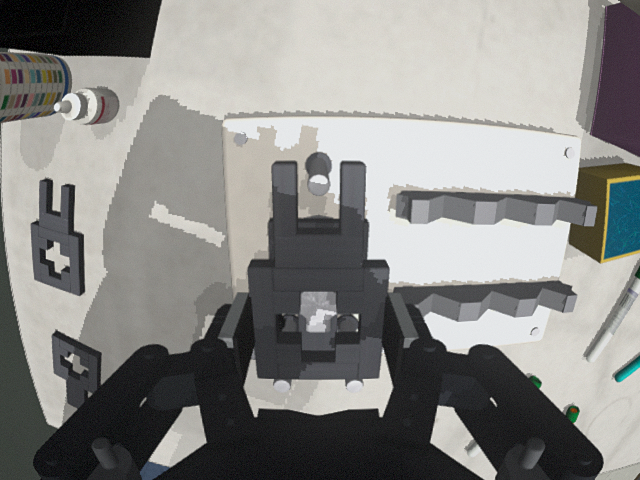

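Emit:
jog_arm:
  commands: "0 0 -0.008 0 0 0;0 0 -0.014 0 0 0;0 0 -0.02 0 0 0;0 0 -0.02 0 0 0"

```text
time: 15.82
eef_pos: [0.6128, -0.0165, 0.065]
tcp_rot: [0.995, 0.095, -0.001, -0.0]
contact_force: [0.2, -0.0, -0.9]
opening: 0.633
```

Emit:
jog_arm:
  commands: "0 0 -0.01 0 0 0;0 0 -0.02 0 0 0;0 0 -0.028 0 0 0;0 0 -0.031 0 0 0;0 0 -0.031 0 0 0"

```text
time: 16.45
eef_pos: [0.6134, -0.0166, 0.0348]
tcp_rot: [0.995, 0.095, -0.0, -0.0]
contact_force: [-0.1, -0.0, -1.3]
opening: 0.63
```

Emit:
jog_arm:
  commands: "0 0 0 0 0 0;0 0 0 0 0 0;0 0 0 0 0 0;0 0 0.05 0 0 0;0 0 0.1 0 0 0;0 0 0.15 0 0 0;0 0 0.15 0 0 0;0 0 0.15 0 0 0"
  gripper: 76

```text
time: 17.45
eef_pos: [0.6131, -0.0166, 0.1848]
tcp_rot: [0.995, 0.095, -0.0, -0.0]
contact_force: [-0.4, 0.3, -1.5]
opening: 0.76
```

Run:
```python
from h import *
d=shot('wrist','w9');t=get_state()['eef_pos'];print(t)
print([np.round(a,4) for a in fitplate(d,.549,.2007,-.045,'fork')])
print([np.round(a,4) for a in fitplate(d,.434,.1955,2.968,'solid',name='f9')])
```

```text
[ 0.61250606 -0.01647075  0.183574  ]
[array([ 0.5511,  0.1985, -0.0465]), np.float64(-77.7164)]
[array([0.4384, 0.1937, 2.9441]), np.float64(-53.4921)]
```

View pics/w9.png

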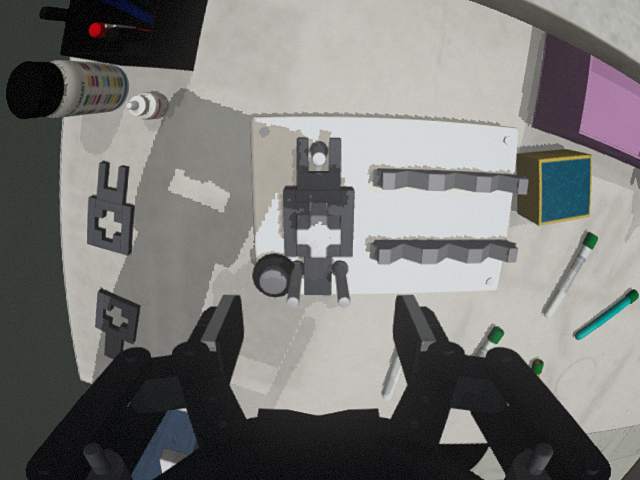

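Emit:
jog_arm:
  commands: "-0.04 0.047 0 0 0 -0.1;-0.08 0.094 0 0 0 -0.2;-0.12 0.141 0 0 0 -0.3;-0.16 0.19 0 0 0 -0.363;-0.1795 0.2122 0 0 0 -0.363;-0.1795 0.2122 -0.06 0 0 -0.363;-0.1795 0.2122 -0.12 0 0 -0.363;-0.1795 0.2122 -0.16 0 0 -0.363;-0.1795 0.2122 -0.16 0 0 -0.363;-0.1795 0.2122 -0.16 0 0 -0.363"
  gripper: 80

```text
time: 18.75
eef_pos: [0.4345, 0.1956, 0.0258]
tcp_rot: [0.996, -0.086, 0.0, -0.0]
contact_force: [0.3, 0.1, 0.8]
opening: 0.801
```

Run:
```python
from h import *
d=shot('wrist','w10');t=get_state()['eef_pos'];print(t)
W=world(d,True);g=cv2.cvtColor(d['frame'],cv2.COLOR_RGB2GRAY)
inhand2(d,t,-.173,zoff=.009-t[2])
```

```text
[0.43541309 0.19580223 0.0267166 ]
topz 0.0091 zoff -0.0176 plate [ 0.4324  0.1971 -0.1745] rel [-0.003   0.0013] cost 0.025
```

View pics/w10.png

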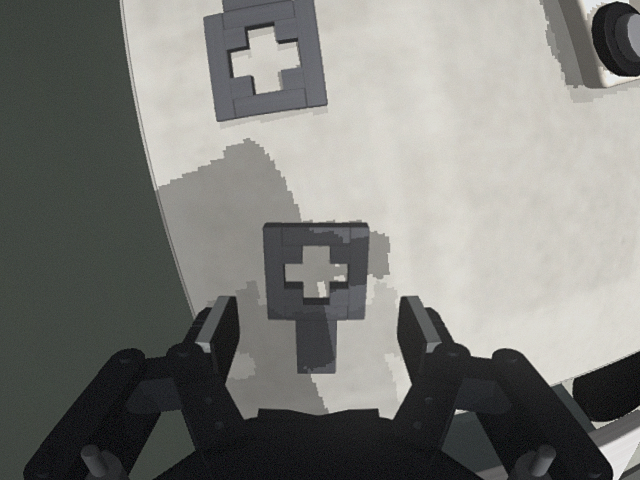

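Emit:
jog_arm:
  commands: "-0.002 0.001 -0.02 0 0 0;-0.002 0.001 -0.04 0 0 0;-0.002 0.001 -0.051 0 0 0;-0.002 0.001 -0.053 0 0 0;-0.002 0.001 -0.053 0 0 0"

```text
time: 19.42
eef_pos: [0.4329, 0.1967, -0.027]
tcp_rot: [0.996, -0.086, 0.001, -0.0]
contact_force: [-0.9, 0.3, -0.3]
opening: 0.801
```

Emit:
jog_arm:
  commands: "0 0 0 0 0 0;0 0 0 0 0 0;0 0 0 0 0 0;0 0 0 0 0 0"
  gripper: 50

```text
time: 19.92
eef_pos: [0.4333, 0.1968, -0.0264]
tcp_rot: [0.996, -0.086, 0.001, -0.0]
contact_force: [-0.9, -0.3, 6.0]
opening: 0.634
```

Emit:
jog_arm:
  commands: "0 0 0.06 0 0 0;0 0 0.12 0 0 0;0.03 -0.035 0.13 0 0 0.1;0.07 -0.08 0.13 0 0 0.2;0.11 -0.13 0.13 0 0 0.3;0.15 -0.176 0.13 0 0 0.363;0.1815 -0.2132 0.13 0 0 0.363;0.1815 -0.2132 0.118 0 0 0.363;0.1815 -0.2132 0.114 0 0 0.363;0.1815 -0.2132 0.114 0 0 0.363;0.1815 -0.2132 0.114 0 0 0.363;0.1815 -0.2132 0.114 0 0 0.363"

```text
time: 21.42
eef_pos: [0.6135, -0.016, 0.0867]
tcp_rot: [0.995, 0.095, 0.0, 0.0]
contact_force: [-0.3, -0.4, -0.1]
opening: 0.63
```

Run:
```python
from h import *
d=shot('wrist','w11');t=get_state()['eef_pos'];print(t)
inhand2(d,t,.19)
hubposts(d)
```

```text
[ 0.6135709  -0.01616622  0.08668181]
topz 0.1222 zoff 0.0356 plate [ 0.613  -0.0164  0.1925] rel [-0.0006 -0.0002] cost 0.027
[310, 173, 22, 24, 408] [ 0.6646 -0.0074  0.097 ] [ 0.6642 -0.0076  0.0954] [0.01  0.009 0.006]
[274, 375, 18, 19, 262] [ 0.5544 -0.0082  0.0967] [ 0.5531 -0.0082  0.0952] [0.01  0.01  0.006]
[346, 375, 19, 18, 262] [ 0.5617 -0.0469  0.0966] [ 0.5603 -0.0475  0.0952] [0.01  0.01  0.006]
[286, 286, 68, 47, 1671] [ 0.608  -0.0178  0.1012] [ 0.6073 -0.0185  0.101 ] [0.027 0.032 0.004]
```

View pics/w11.png

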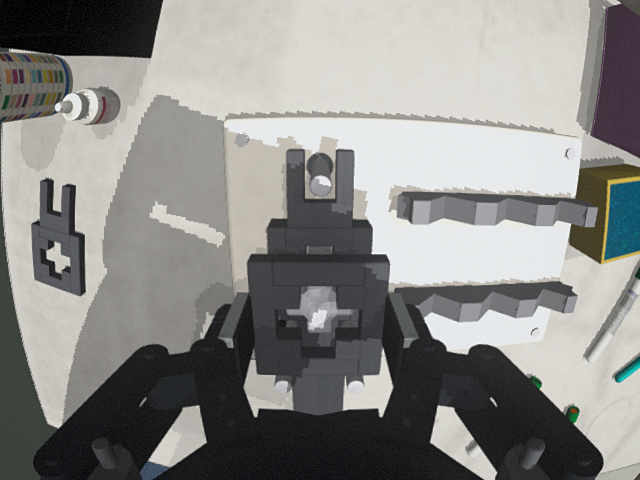

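Emit:
jog_arm:
  commands: "-0.0025 -0.0008 0 0 0 0;-0.0025 -0.0008 -0.004 0 0 0;-0.0025 -0.0008 -0.01 0 0 0;-0.0025 -0.0008 -0.015 0 0 0;-0.0025 -0.0008 -0.02 0 0 0;-0.0025 -0.0008 -0.02 0 0 0"

```text
time: 22.22
eef_pos: [0.6105, -0.0174, 0.0653]
tcp_rot: [0.995, 0.095, -0.001, -0.0]
contact_force: [0.5, -0.2, -1.0]
opening: 0.633
```

Emit:
jog_arm:
  commands: "0 0 -0.01 0 0 0;0 0 -0.018 0 0 0;0 0 -0.0212 0 0 0;0 0 -0.0212 0 0 0"

```text
time: 22.72
eef_pos: [0.6108, -0.0174, 0.0446]
tcp_rot: [0.995, 0.095, -0.0, -0.0]
contact_force: [-0.1, 1.5, -0.2]
opening: 0.633
```

Emit:
jog_arm:
  commands: "0 0 0 0 0 0;0 0 0 0 0 0;0 0 0 0 0 0;0 0 0.05 0 0 0;0 0 0.1 0 0 0;0 0 0.14 0 0 0;-0.02 0.06 0.14 0 0 -0.1;-0.04 0.12 0.14 0 0 -0.235;-0.06 0.18 0.14 0 0 -0.235;-0.0616 0.2182 0.14 0 0 -0.235;-0.0616 0.2182 0.14 0 0 -0.235;-0.0616 0.2182 0.14 0 0 -0.235"
  gripper: 80

```text
time: 24.22
eef_pos: [0.5495, 0.2004, 0.185]
tcp_rot: [1.0, -0.022, 0.0, 0.0]
contact_force: [0.9, -0.7, 0.3]
opening: 0.801
```

Run:
```python
from h import *
d=shot('wrist','w12');t=get_state()['eef_pos'];print(t)
inhand2(d,t,-.045,zoff=.009-t[2])
d=shot('side');a=cv2.resize(d['frame'][60:260,200:400,::-1],(590,590))
d=shot('scene');b=cv2.resize(d['frame'][40:240,180:380,::-1],(590,590))
cv2.imwrite('pics/s12.png',cv2.resize(np.hstack([a,b]),(800,400)))
```

```text
[0.549613   0.1998606  0.18493923]
topz 0.0093 zoff -0.1757 plate [ 0.5488  0.2028 -0.0477] rel [-0.0008  0.0029] cost 0.116
```

View pics/s12.png

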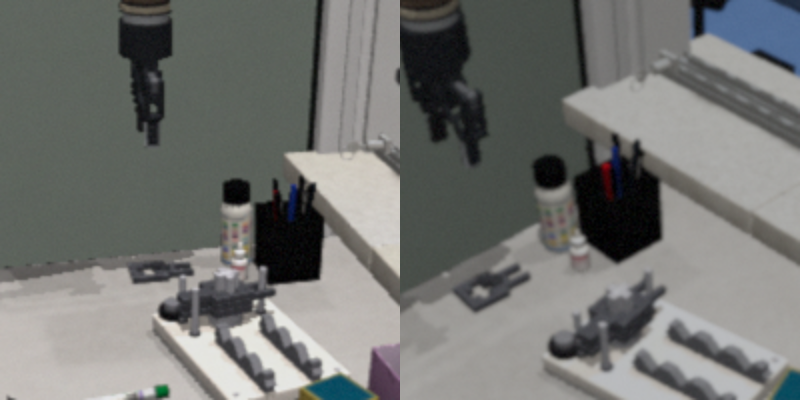

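View pics/w12.png

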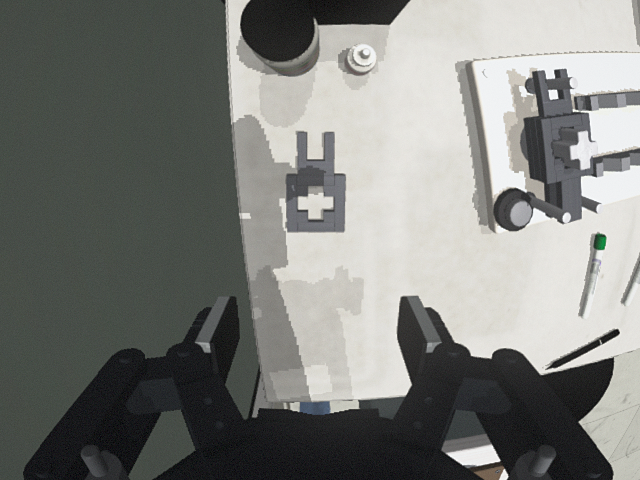

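Emit:
jog_arm:
  commands: "0 0.001 -0.06 0 0 0;0 0.001 -0.12 0 0 0;0 0.001 -0.17 0 0 0;0 0.001 -0.2 0 0 0;0 0.001 -0.211 0 0 0;0 0.001 -0.2128 0 0 0;0 0.001 -0.2128 0 0 0"

```text
time: 25.25
eef_pos: [0.5509, 0.2018, -0.0262]
tcp_rot: [1.0, -0.023, 0.001, -0.0]
contact_force: [-0.3, -0.6, -0.3]
opening: 0.8
```

Emit:
jog_arm:
  commands: "0 0 0 0 0 0;0 0 0 0 0 0;0 0 0 0 0 0;0 0 0 0 0 0"
  gripper: 50

```text
time: 25.75
eef_pos: [0.5513, 0.2021, -0.0255]
tcp_rot: [1.0, -0.022, 0.002, -0.0]
contact_force: [-0.5, -1.3, 5.5]
opening: 0.636
```

Emit:
jog_arm:
  commands: "0 0 0.06 0 0 0;0 0 0.12 0 0 0;0.015 -0.055 0.13 0 0 0.1;0.03 -0.11 0.13 0 0 0.2;0.045 -0.165 0.13 0 0 0.235;0.063 -0.2187 0.13 0 0 0.235;0.063 -0.2187 0.13 0 0 0.235;0.063 -0.2187 0.118 0 0 0.235;0.063 -0.2187 0.114 0 0 0.235;0.063 -0.2187 0.114 0 0 0.235;0.063 -0.2187 0.114 0 0 0.235;0.063 -0.2187 0.114 0 0 0.235"

```text
time: 27.25
eef_pos: [0.6126, -0.0166, 0.0865]
tcp_rot: [0.995, 0.095, 0.0, 0.0]
contact_force: [-0.0, 1.0, -0.3]
opening: 0.63
```

Run:
```python
from h import *
d=shot('wrist','w13');t=get_state()['eef_pos'];print(t)
inhand2(d,t,.19)
hubposts(d)
```

```text
[ 0.61263319 -0.01671832  0.08651758]
topz 0.1212 zoff 0.0346 plate [ 0.6112 -0.0171  0.1944] rel [-0.0015 -0.0004] cost 0.119
[308, 171, 24, 24, 419] [ 0.6645 -0.0074  0.0969] [ 0.6641 -0.0075  0.0953] [0.01  0.01  0.006]
[273, 375, 19, 17, 248] [ 0.5539 -0.0081  0.0969] [ 0.5528 -0.0083  0.0952] [0.01  0.01  0.006]
[346, 375, 18, 18, 250] [ 0.5613 -0.0473  0.0968] [ 0.56   -0.0475  0.0953] [0.011 0.01  0.006]
[285, 287, 68, 45, 1468] [ 0.6077 -0.0181  0.1012] [ 0.6063 -0.0183  0.1012] [0.026 0.031 0.004]
```

View pics/w13.png

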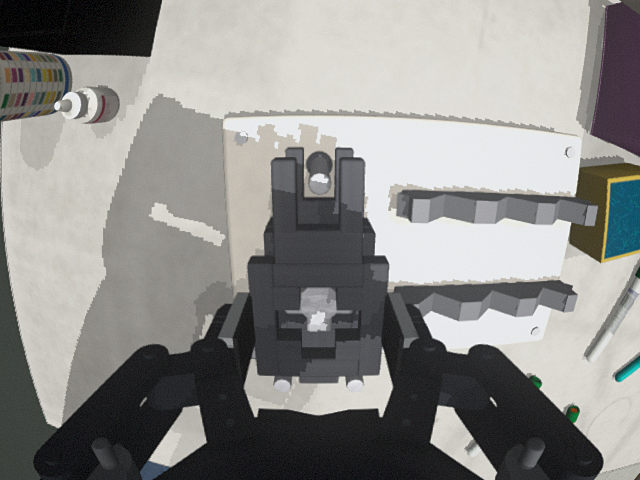

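Emit:
jog_arm:
  commands: "-0.0007 -0.0005 0 0 0 0;-0.0007 -0.0005 -0.005 0 0 0;-0.0007 -0.0005 -0.01 0 0 0;-0.0007 -0.0005 -0.015 0 0 0;-0.0007 -0.0005 -0.02 0 0 0;-0.0007 -0.0005 -0.02 0 0 0"

```text
time: 28.05
eef_pos: [0.6112, -0.0174, 0.0653]
tcp_rot: [0.995, 0.095, -0.001, -0.0]
contact_force: [0.2, 0.4, -0.3]
opening: 0.637
```

Emit:
jog_arm:
  commands: "0 0 -0.006 0 0 0;0 0 -0.0105 0 0 0;0 0 -0.0105 0 0 0;0 0 -0.0105 0 0 0"

```text
time: 28.55
eef_pos: [0.6117, -0.0175, 0.0557]
tcp_rot: [0.995, 0.095, 0.0, 0.0]
contact_force: [0.7, -0.2, -1.3]
opening: 0.632
```

Emit:
jog_arm:
  commands: "0 0 0 0 0 0;0 0 0 0 0 0;0 0 0 0 0 0;0 0 0.05 0 0 0;0 0 0.1 0 0 0;-0.02 -0.03 0.15 0 0 -0.05;-0.06 -0.07 0.2 0 0 -0.19;-0.11 -0.13 0.245 0 0 -0.19;-0.11 -0.13 0.245 0 0 -0.19;-0.11 -0.13 0.245 0 0 -0.19;-0.11 -0.13 0.245 0 0 -0.19"
  gripper: 76

```text
time: 29.92
eef_pos: [0.5017, -0.147, 0.3]
tcp_rot: [1.0, -0.0, -0.0, -0.0]
contact_force: [-0.5, 0.1, -0.6]
opening: 0.762
```

```bash
cat >> h.py <<'E'
def sideshape(p): pass
def intube(p):
    x,y=p[...,0],p[...,1]
    return (abs(x)<.0595)&(abs(y)<.0068)
def fittube(d,x,y,yaw,z=.0075,name=None,res=.0005,r=.085):
    """fit by depth mask (z>.004 above desk) of points + centroid; returns centre,yaw"""
    W=world(d,True);m=np.isfinite(W).all(-1)&(np.hypot(W[...,0]-x,W[...,1]-y)<.08)&(W[...,2]>z-.0015)&(W[...,2]<z+.012)
    P=W[m][:,:2];c0=P.mean(0)
    u=np.array([np.cos(yaw),np.sin(yaw)]);n=np.array([-u[1],u[0]])
    P=P[abs((P-[x,y])@n)<.02]
    for _ in range(4):
        vx,vy,cx,cy=cv2.fitLine(P.astype(np.float32),cv2.DIST_HUBER,0,.001,.001).ravel()
        u=np.array([vx,vy]);u=u if u[0]>0 else -u;n=np.array([-u[1],u[0]])
        P=P[abs((P-[cx,cy])@n)<.011]
    s=(P-[cx,cy])@u;lo,hi=np.percentile(s,[.3,99.7]);w=(P-[cx,cy])@n
    c=np.array([cx,cy])+u*(lo+hi)/2+n*(np.percentile(w,2)+np.percentile(w,98))/2
    return c,np.arctan2(u[1],u[0]),hi-lo,np.ptp(np.percentile(w,[2,98])),len(P)
E
python3 - <<'E'
from h import *
d=shot('wrist','w14');np.savez('w14.npz',**d);t=get_state()['eef_pos'];print(t)
T=tubes(d)
for q in T:print(q)
for q in T:
    if q[4]<40: 
        r=fittube(d,q[1][0]/1000,q[1][1]/1000,np.radians(q[3]));print(np.round(r[0],4),[round(float(a),4) for a in r[1:]])
W=world(d,True);g=cv2.cvtColor(d['frame'],cv2.COLOR_RGB2GRAY)
# rails: points z .045-.06
m=np.isfinite(W).all(-1)&(W[...,2]>.05)&(W[...,2]<.062)&(W[...,0]>.54)&(W[...,0]<.72)&(W[...,1]<-.06)&(W[...,1]>-.22)
c,s=np.cos(.19),np.sin(.19)
P=W[m]-[.6105,-.0177,0];L=np.stack([c*P[:,0]+s*P[:,1],-s*P[:,0]+c*P[:,1]],-1)
for k in (-1,1):
    q=L[L[:,0]*k>0];print(k,np.round(np.percentile(q,[1,50,99],0),4).tolist())
    h=np.histogram(q[:,1],bins=np.arange(-.2,-.04,.004));print(dict(zip(np.round(h[1][:-1],3).tolist(),h[0].tolist())))
E
```

```text
[ 0.50165105 -0.14666264  0.29934544]
([466.0, 118.0], [586.8, -336.7], [15.5, 120.3], -15.2, np.float64(8.0))
([600.0, 98.0], [645.0, -577.5], [14.3, 129.7], -69.9, np.float64(218.0))
([532.0, 159.0], [541.9, -445.1], [23.2, 125.6], -49.2, np.float64(189.0))
([395.0, 220.0], [444.9, -247.4], [19.7, 121.5], -12.7, np.float64(9.0))
([318.0, 224.0], [440.1, -149.5], [122.6, 12.8], 8.6, np.float64(8.0))
([473.0, 249.0], [402.6, -367.8], [124.7, 15.1], 23.7, np.float64(210.0))
[ 0.5873 -0.3344] [-0.2055, 0.1164, 0.013, 885.0]
[ 0.449  -0.2443] [-0.2195, 0.1166, 0.0133, 882.0]
[ 0.4434 -0.1455] [0.0462, 0.1161, 0.0129, 886.0]
-1 [[-0.0405, -0.1866], [-0.0338, -0.1104], [-0.027, -0.0524]]
{-0.2: 0, -0.196: 0, -0.192: 0, -0.188: 38, -0.184: 45, -0.18: 51, -0.176: 39, -0.172: 2, -0.168: 0, -0.164: 0, -0.16: 0, -0.156: 31, -0.152: 42, -0.148: 44, -0.144: 46, -0.14: 46, -0.136: 43, -0.132: 28, -0.128: 0, -0.124: 0, -0.12: 0, -0.116: 1, -0.112: 36, -0.108: 45, -0.104: 42, -0.1: 47, -0.096: 43, -0.092: 43, -0.088: 38, -0.084: 1, -0.08: 0, -0.076: 0, -0.072: 0, -0.068: 37, -0.064: 53, -0.06: 45, -0.056: 44, -0.052: 4, -0.048: 0}
1 [[0.0248, -0.187], [0.0317, -0.1279], [0.0391, -0.0528]]
{-0.2: 0, -0.196: 0, -0.192: 1, -0.188: 46, -0.184: 47, -0.18: 52, -0.176: 35, -0.172: 2, -0.168: 0, -0.164: 0, -0.16: 1, -0.156: 34, -0.152: 43, -0.148: 49, -0.144: 47, -0.14: 50, -0.136: 52, -0.132: 40, -0.128: 8, -0.124: 0, -0.12: 0, -0.116: 0, -0.112: 37, -0.108: 49, -0.104: 49, -0.1: 47, -0.096: 47, -0.092: 45, -0.088: 32, -0.084: 4, -0.08: 0, -0.076: 0, -0.072: 0, -0.068: 40, -0.064: 52, -0.06: 43, -0.056: 46, -0.052: 4, -0.048: 0}
```

View pics/w14.png

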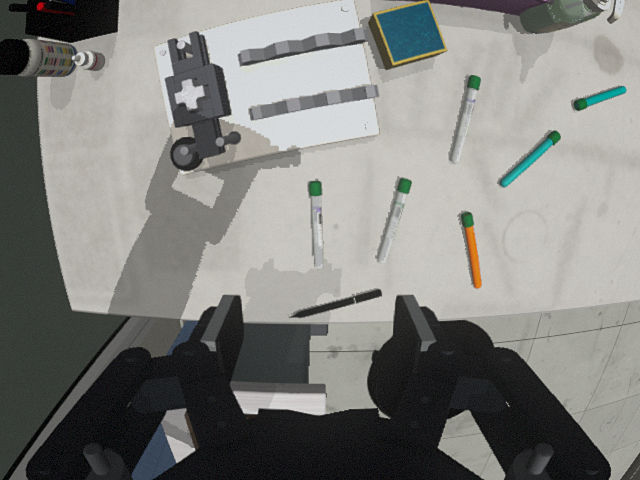

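Run:
```python
from h import *
im=cv2.imread('pics/w14.png');cv2.imwrite('pics/c14.png',cv2.resize(im[60:300,270:640],None,fx=2.1,fy=2.1,interpolation=cv2.INTER_CUBIC))
d=dict(np.load('w1.npz'))
for a in [(.4434,-.1455,.046),(.449,-.2443,-.22),(.5873,-.3344,-.2055)]:
    r=fittube(d,*a);print(np.round(r[0],4),[round(float(q),4) for q in r[1:]])
```

```text
[ 0.4433 -0.1445] [0.0531, 0.1175, 0.013, 738.0]
[ 0.4489 -0.2432] [-0.2311, 0.1169, 0.0118, 623.0]
[ 0.5874 -0.3333] [-0.1966, 0.117, 0.0115, 577.0]
```

View pics/c14.png

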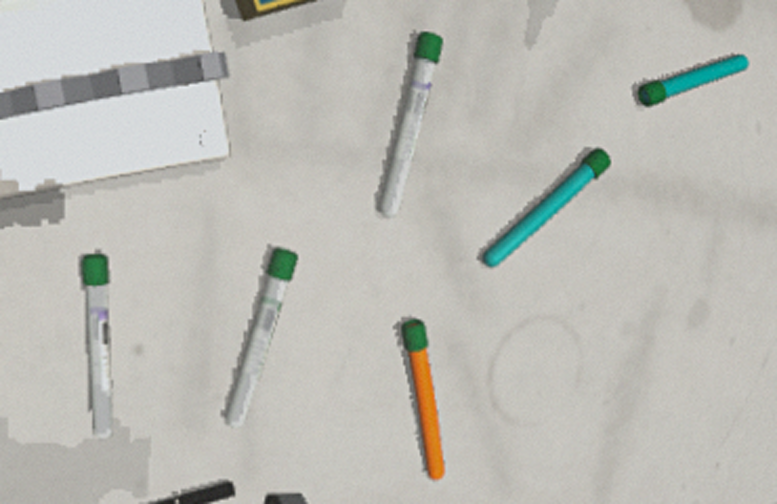

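Emit:
jog_arm:
  commands: "-0.0584 0.0025 -0.06 0 0 0.05;-0.0584 0.0025 -0.12 0 0 0.05;-0.0584 0.0025 -0.18 0 0 0.05;-0.0584 0.0025 -0.24 0 0 0.05;-0.0584 0.0025 -0.29 0 0 0.05;-0.0584 0.0025 -0.316 0 0 0.05;-0.0584 0.0025 -0.323 0 0 0.05;-0.0584 0.0025 -0.323 0 0 0.05"
  gripper: 40
  grip_force: 25

```text
time: 30.98
eef_pos: [0.4436, -0.1445, -0.0225]
tcp_rot: [1.0, 0.026, -0.0, -0.0]
contact_force: [0.1, 0.1, 0.3]
opening: 0.397
```

Emit:
jog_arm:
  commands: "0 0 0 0 0 0;0 0 0 0 0 0;0 0 0 0 0 0;0 0 0 0 0 0;0 0 0 0 0 0"
  gripper: 5

```text
time: 31.6
eef_pos: [0.4448, -0.1457, -0.0208]
tcp_rot: [1.0, 0.025, 0.001, 0.001]
contact_force: [-0.4, 0.6, 6.5]
opening: 0.141
```

Emit:
jog_arm:
  commands: "0 0 0.06 0 0 0;0 0 0.12 0 0 0;0.06 0.017 0.13 0 0 0.07;0.12 0.034 0.13 0 0 0.14;0.1807 0.0517 0.13 0 0 0.14;0.1807 0.0517 0.11 0 0 0.14;0.1807 0.0517 0.085 0 0 0.14;0.1807 0.0517 0.085 0 0 0.14;0.1807 0.0517 0.085 0 0 0.14"

```text
time: 32.72
eef_pos: [0.6235, -0.0936, 0.063]
tcp_rot: [0.996, 0.095, -0.0, 0.0]
contact_force: [0.3, -0.5, 0.1]
opening: 0.141
```

Run:
```python
from h import *
d=shot('wrist','w15');np.savez('w15.npz',**d);t=get_state()['eef_pos'];print(t)
```

```text
[ 0.62413616 -0.09377266  0.06373887]
```

View pics/w15.png

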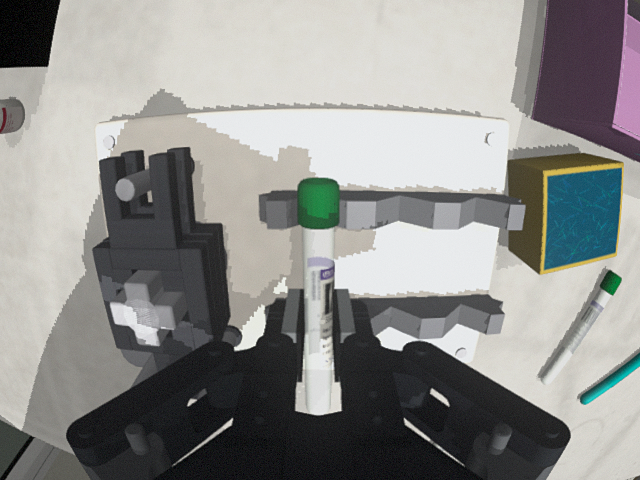

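```bash
cat >> h.py <<'E'
def tubehand(d,t,yaw):
    W=world(d,True);c,s=np.cos(yaw),np.sin(yaw)
    P=W-t;L=np.stack([c*P[...,0]+s*P[...,1],-s*P[...,0]+c*P[...,1],P[...,2]],-1)
    m=np.isfinite(W).all(-1)&(abs(L[...,1])<.0085)&(L[...,2]>.018)&(L[...,2]<.042)
    for lo,hi in [(-.08,-.03),(-.03,-.015),(.015,.035),(.045,.07)]:
        q=L[m&(L[...,0]>lo)&(L[...,0]<hi)]
        if len(q)>10: print(lo,len(q),'x',np.round(np.percentile(q[:,0],[0.5,99.5]),4),'ymed',round(np.median(q[:,1]),4),'ztop',round(np.percentile(q[:,2],95),4))
E
python3 - <<'E'
from h import *
d=dict(np.load('w15.npz'));tubehand(d,np.array([.6239,-.0937,.0635]),.19)
E
```

```text
-0.08 1037 x [-0.0584 -0.0302] ymed -0.0001 ztop 0.033
-0.03 715 x [-0.03   -0.0151] ymed 0.0003 ztop 0.0335
0.015 1466 x [0.0152 0.0349] ymed -0.0001 ztop 0.0342
0.045 1510 x [0.0451 0.0568] ymed -0.0001 ztop 0.0362
```

Emit:
jog_arm:
  commands: "0 0 -0.015 0 0 0;0 0 -0.03 0 0 0;0 0 -0.036 0 0 0;0 0 -0.039 0 0 0;0 0 -0.039 0 0 0"

```text
time: 33.4
eef_pos: [0.6228, -0.0925, 0.0268]
tcp_rot: [0.995, 0.095, -0.003, -0.001]
contact_force: [-10.5, 3.5, 19.0]
opening: 0.139
```

Run:
```python
from h import *
d=shot('wrist','w16');np.savez('w16.npz',**d);t=get_state();print(t['eef_pos'],t['contact_force'])
tubehand(d,t['eef_pos'],.19)
d=shot('side');a=cv2.resize(d['frame'][180:280,270:390,::-1],None,fx=6.5,fy=6,interpolation=cv2.INTER_CUBIC)
cv2.imwrite('pics/s16.png',a)
```

```text
[ 0.62276222 -0.09252891  0.0268359 ] [-10.7746683    2.58272595  19.17672816]
-0.08 1060 x [-0.0583 -0.0301] ymed -0.0004 ztop 0.0336
-0.03 721 x [-0.0298 -0.0151] ymed -0.0004 ztop 0.0341
0.015 1632 x [0.0151 0.0349] ymed -0.0004 ztop 0.0347
0.045 1563 x [0.0451 0.0573] ymed -0.0004 ztop 0.0367
```

View pics/w16.png

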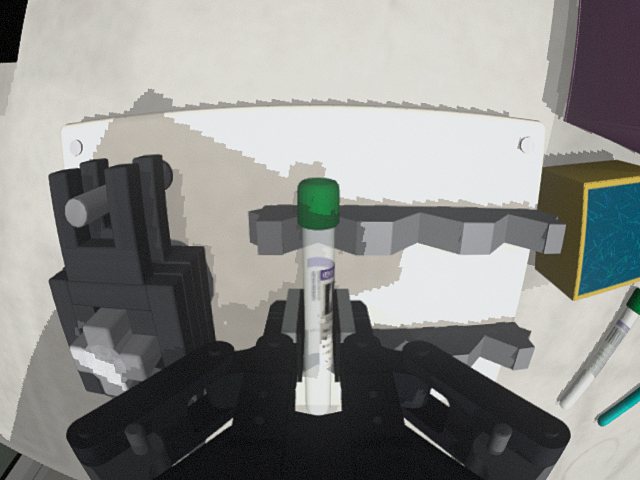

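View pics/s16.png

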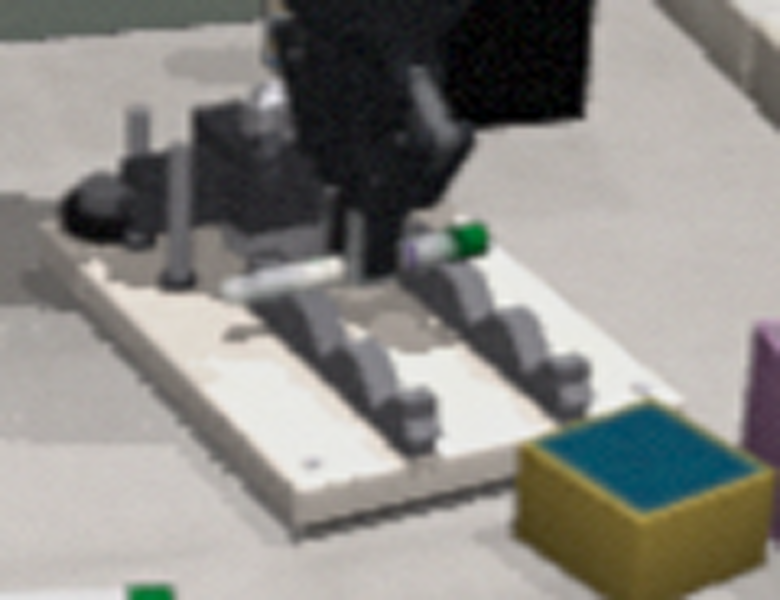

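Emit:
jog_arm:
  commands: "0 0 0.003 0 0 0;0 0 0.003 0 0 0"

```text
time: 33.75
eef_pos: [0.6232, -0.0926, 0.0273]
tcp_rot: [0.995, 0.095, -0.001, -0.001]
contact_force: [-5.0, 2.1, 8.3]
opening: 0.138
```

Emit:
jog_arm:
  commands: "0 0 0 0 0 0;0 0 0 0 0 0;0 0 0 0 0 0;0 0 0.04 0 0 0;0 0 0.09 0 0 0;0 0 0.14 0 0 0;0 0 0.14 0 0 0"
  gripper: 38

```text
time: 34.62
eef_pos: [0.6275, -0.0944, 0.1729]
tcp_rot: [0.995, 0.095, 0.005, 0.002]
contact_force: [0.4, 0.3, -0.7]
opening: 0.379
```

```bash
cat >> h.py <<'E'
def grooves(d):
    W=world(d,True);c,s=np.cos(.19),np.sin(.19)
    P=W-[.6105,-.0177,0];x=c*P[...,0]+s*P[...,1];y=-s*P[...,0]+c*P[...,1];z=W[...,2]
    for g in (-.0768,-.1212,-.1647):
        for lo,hi in [(-.065,-.045),(-.02,.02),(.045,.065)]:
            m=np.isfinite(z)&(abs(y-g)<.012)&(x>lo)&(x<hi)&(z>.046)&(z<.085)
            if m.sum()>20: print(g,(lo,hi),m.sum(),'ymed',round(np.median(y[m]),4),'ztop',round(np.percentile(z[m],97),4),'x',np.round(np.percentile(x[m],[.5,99.5]),4))
E
python3 - <<'E'
from h import *
d=shot('wrist','w17');np.savez('w17.npz',**d);print(get_state()['eef_pos'])
grooves(d)
E
```

```text
[ 0.62559266 -0.09384151  0.16946078]
-0.0768 (-0.065, -0.045) 253 ymed -0.076 ztop 0.0611 x [-0.0613 -0.0453]
-0.0768 (-0.02, 0.02) 804 ymed -0.0762 ztop 0.0624 x [-0.0197  0.0197]
-0.0768 (0.045, 0.065) 311 ymed -0.0763 ztop 0.0647 x [0.0451 0.0552]
```

View pics/w17.png

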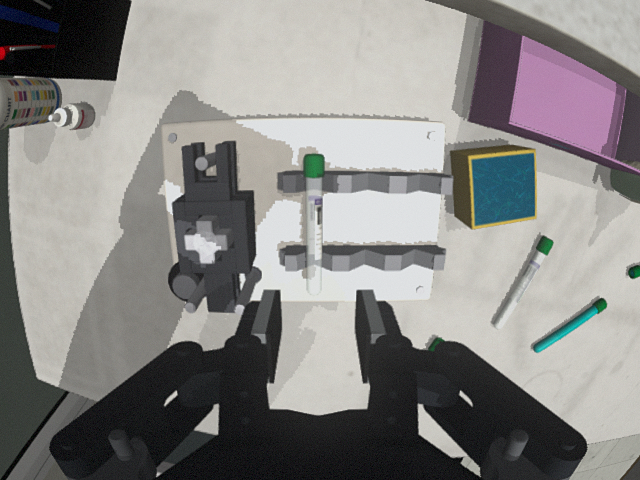

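Emit:
jog_arm:
  commands: "-0.045 -0.04 0 0 0 -0.15;-0.09 -0.08 0 0 0 -0.3;-0.135 -0.12 0 0 0 -0.415;-0.175 -0.1505 0 0 0 -0.415;-0.175 -0.1505 -0.06 0 0 -0.415;-0.175 -0.1505 -0.09 0 0 -0.415;-0.175 -0.1505 -0.09 0 0 -0.415;-0.175 -0.1505 -0.09 0 0 -0.415"
  gripper: 40

```text
time: 35.67
eef_pos: [0.4493, -0.2439, 0.077]
tcp_rot: [0.994, -0.112, 0.0, 0.0]
contact_force: [-0.7, -0.3, 0.3]
opening: 0.402
```

Run:
```python
from h import *
d=shot('wrist','w18');np.savez('w18.npz',**d);print(get_state()['eef_pos'])
r=fittube(d,.449,-.2438,-.225);print(np.round(r[0],4),[round(float(q),4) for q in r[1:]])
r=fittube(d,.5873,-.334,-.2);print(np.round(r[0],4),[round(float(q),4) for q in r[1:]])
```

```text
[ 0.44989545 -0.24431833  0.07780658]
[ 0.4494 -0.2453] [-0.2325, 0.1155, 0.0133, 3254.0]
[ 0.5606 -0.3292] [-0.2034, 0.0637, 0.012, 1889.0]
```

View pics/w18.png

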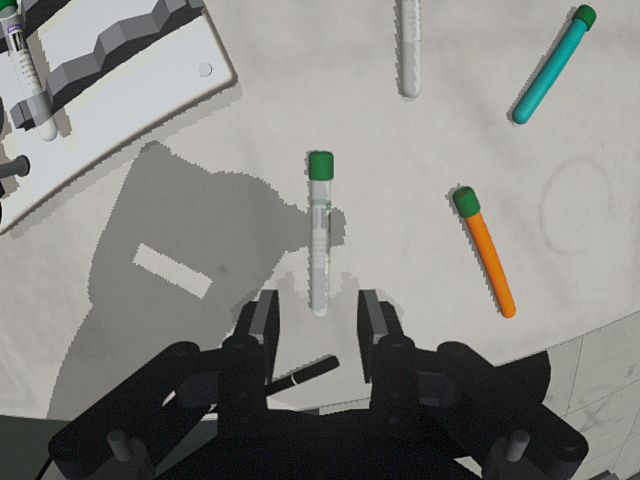

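Emit:
jog_arm:
  commands: "0.0005 -0.001 -0.05 0 0 -0.005;0.0005 -0.001 -0.085 0 0 -0.005;0.0005 -0.001 -0.096 0 0 -0.005;0.0005 -0.001 -0.098 0 0 -0.005;0.0005 -0.001 -0.098 0 0 -0.005"

```text
time: 36.35
eef_pos: [0.4509, -0.2458, -0.0196]
tcp_rot: [0.993, -0.115, 0.001, 0.001]
contact_force: [1.3, 0.4, 0.7]
opening: 0.398
```

Emit:
jog_arm:
  commands: "0 0 0 0 0 0;0 0 0 0 0 0;0 0 0 0 0 0;0 0 0 0 0 0;0 0 0 0 0 0"
  gripper: 5

```text
time: 36.98
eef_pos: [0.4506, -0.2456, -0.0199]
tcp_rot: [0.993, -0.115, 0.001, 0.001]
contact_force: [-0.6, -0.2, 6.0]
opening: 0.137
```

Emit:
jog_arm:
  commands: "0 0 0.06 0 0 0;0 0 0.12 0 0 0;0.05 0.03 0.13 0 0 0.15;0.1 0.06 0.13 0 0 0.3;0.15 0.09 0.13 0 0 0.42;0.1842 0.1092 0.13 0 0 0.42;0.1842 0.1092 0.11 0 0 0.42;0.1842 0.1092 0.084 0 0 0.42;0.1842 0.1092 0.084 0 0 0.42;0.1842 0.1092 0.084 0 0 0.42"

```text
time: 38.22
eef_pos: [0.6332, -0.1361, 0.0627]
tcp_rot: [0.996, 0.094, -0.0, -0.0]
contact_force: [-0.2, -0.7, 0.1]
opening: 0.134
```

Run:
```python
from h import *
d=shot('wrist','w19');np.savez('w19.npz',**d);t=get_state()['eef_pos'];print(t)
tubehand(d,t,.19);grooves(d)
```

```text
[ 0.63381007 -0.13627273  0.06358901]
-0.08 1047 x [-0.0597 -0.0303] ymed 0.0 ztop 0.0318
-0.03 716 x [-0.0299 -0.0152] ymed 0.0004 ztop 0.0321
0.015 1459 x [0.0151 0.0349] ymed -0.0 ztop 0.0329
0.045 1452 x [0.0451 0.0565] ymed -0.0001 ztop 0.0349
-0.0768 (-0.02, 0.02) 1709 ymed -0.0777 ztop 0.0623 x [-0.0197  0.0198]
-0.0768 (0.045, 0.065) 812 ymed -0.0776 ztop 0.0645 x [0.0451 0.0556]
-0.1212 (0.045, 0.065) 35 ymed -0.1209 ztop 0.085 x [0.0547 0.0569]
```

View pics/w19.png

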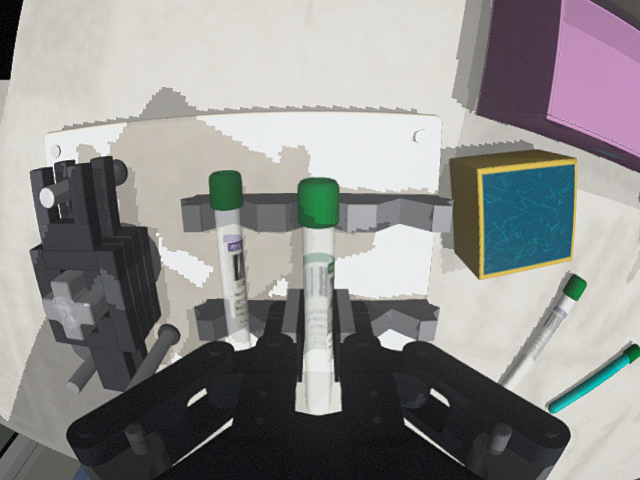

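Emit:
jog_arm:
  commands: "0 0 -0.015 0 0 0;0 0 -0.027 0 0 0;0 0 -0.032 0 0 0;0 0 -0.0335 0 0 0;0 0 -0.0335 0 0 0"

```text
time: 38.9
eef_pos: [0.6339, -0.1355, 0.0292]
tcp_rot: [0.995, 0.095, 0.0, 0.0]
contact_force: [0.2, -0.2, 0.2]
opening: 0.14
```

Emit:
jog_arm:
  commands: "0 0 -0.0015 0 0 0;0 0 -0.0015 0 0 0"

```text
time: 39.15
eef_pos: [0.6342, -0.1355, 0.0286]
tcp_rot: [0.995, 0.095, 0.001, 0.0]
contact_force: [-1.3, 1.1, 5.0]
opening: 0.132
```

Touching; release and go look at the third tube.

Emit:
jog_arm:
  commands: "0 0 0 0 0 0;0 0 0 0 0 0;0 0 0 0 0 0;0 0 0.04 0 0 0;0 0 0.09 0 0 0;0 0 0.14 0 0 0;-0.02 -0.06 0.14 0 0 -0.13;-0.04 -0.12 0.14 0 0 -0.26;-0.046 -0.18 0.1 0 0 -0.395;-0.046 -0.198 0.05 0 0 -0.395;-0.046 -0.198 0.05 0 0 -0.395;-0.046 -0.198 0.05 0 0 -0.395"
  gripper: 38

```text
time: 40.65
eef_pos: [0.5882, -0.3333, 0.0785]
tcp_rot: [0.995, -0.102, 0.0, 0.0]
contact_force: [0.6, -0.8, 0.5]
opening: 0.383
```

Run:
```python
from h import *
d=shot('wrist','w20');np.savez('w20.npz',**d);print(get_state()['eef_pos'])
r=fittube(d,.5873,-.334,-.2);print(np.round(r[0],4),[round(float(q),4) for q in r[1:]])
grooves(d)
```

```text
[ 0.58917398 -0.33350089  0.08006869]
[ 0.5877 -0.3356] [-0.2111, 0.1153, 0.0127, 3211.0]
-0.0768 (-0.065, -0.045) 304 ymed -0.0803 ztop 0.0609 x [-0.063  -0.0451]
-0.0768 (-0.02, 0.02) 397 ymed -0.0814 ztop 0.0618 x [-0.0199  0.0087]
-0.1212 (-0.065, -0.045) 307 ymed -0.1241 ztop 0.0609 x [-0.0603 -0.0451]
-0.1212 (-0.02, 0.02) 972 ymed -0.1248 ztop 0.0622 x [-0.0198  0.0198]
-0.1212 (0.045, 0.065) 115 ymed -0.1275 ztop 0.0605 x [0.0452 0.057 ]
```

View pics/w20.png

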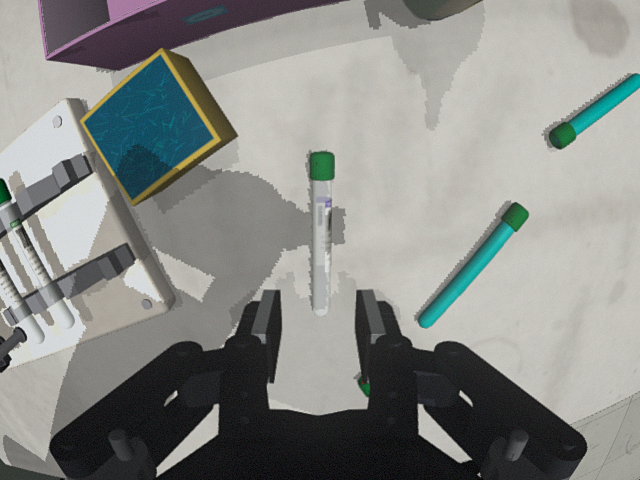

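Emit:
jog_arm:
  commands: "0 -0.0015 -0.05 0 0 -0.005;0 -0.0015 -0.085 0 0 -0.005;0 -0.0015 -0.096 0 0 -0.005;0 -0.0015 -0.0985 0 0 -0.005;0 -0.0015 -0.0985 0 0 -0.005"

```text
time: 41.32
eef_pos: [0.5894, -0.3359, -0.0183]
tcp_rot: [0.995, -0.104, 0.002, 0.001]
contact_force: [0.5, 0.1, 0.4]
opening: 0.377
```

Emit:
jog_arm:
  commands: "0 0 0 0 0 0;0 0 0 0 0 0;0 0 0 0 0 0;0 0 0 0 0 0;0 0 0 0 0 0"
  gripper: 5

```text
time: 41.95
eef_pos: [0.5889, -0.336, -0.0188]
tcp_rot: [0.994, -0.105, 0.001, 0.001]
contact_force: [-0.2, 1.5, 7.0]
opening: 0.138
```

Emit:
jog_arm:
  commands: "0 0 0.06 0 0 0;0 0 0.12 0 0 0;0.018 0.05 0.13 0 0 0.15;0.036 0.1 0.13 0 0 0.3;0.0543 0.1564 0.13 0 0 0.4;0.0543 0.1564 0.13 0 0 0.4;0.0543 0.1564 0.11 0 0 0.4;0.0543 0.1564 0.084 0 0 0.4;0.0543 0.1564 0.084 0 0 0.4;0.0543 0.1564 0.084 0 0 0.4"

```text
time: 43.2
eef_pos: [0.6417, -0.1799, 0.0629]
tcp_rot: [0.996, 0.094, -0.0, -0.0]
contact_force: [-0.2, -0.3, 0.2]
opening: 0.14
```

Run:
```python
from h import *
d=shot('wrist','w21');np.savez('w21.npz',**d);t=get_state()['eef_pos'];print(t)
tubehand(d,t,.19);grooves(d)
```

```text
[ 0.64227166 -0.17988935  0.0637494 ]
-0.08 1028 x [-0.0595 -0.0301] ymed -0.0001 ztop 0.0307
-0.03 709 x [-0.0299 -0.0151] ymed -0.0001 ztop 0.0311
0.015 1449 x [0.0151 0.0349] ymed -0.0002 ztop 0.0319
0.045 1462 x [0.0451 0.0567] ymed -0.0003 ztop 0.0338
-0.0768 (-0.065, -0.045) 301 ymed -0.0782 ztop 0.0611 x [-0.0591 -0.045 ]
-0.0768 (-0.02, 0.02) 1526 ymed -0.0791 ztop 0.0623 x [-0.0199  0.0198]
-0.0768 (0.045, 0.065) 699 ymed -0.079 ztop 0.0644 x [0.045  0.0556]
-0.1212 (-0.02, 0.02) 1694 ymed -0.1216 ztop 0.0621 x [-0.0197  0.0197]
-0.1212 (0.045, 0.065) 967 ymed -0.1217 ztop 0.0647 x [0.0451 0.058 ]
-0.1647 (0.045, 0.065) 95 ymed -0.1656 ztop 0.0849 x [0.0551 0.0574]
```

View pics/w21.png

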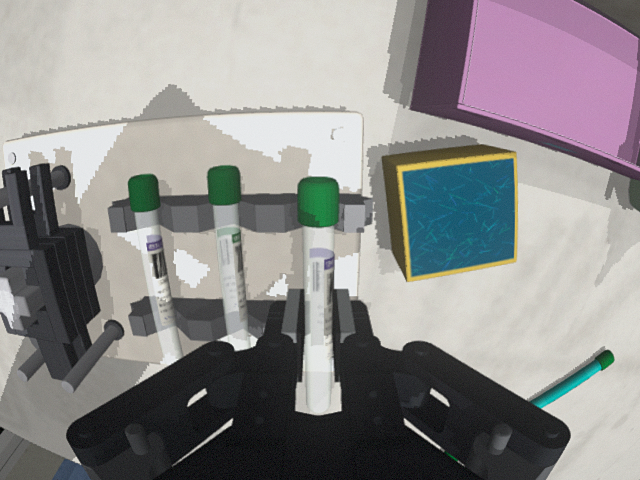

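Emit:
jog_arm:
  commands: "0 0 -0.015 0 0 0;0 0 -0.027 0 0 0;0 0 -0.032 0 0 0;0 0 -0.0335 0 0 0;0 0 -0.0335 0 0 0"

```text
time: 43.88
eef_pos: [0.6421, -0.1785, 0.0297]
tcp_rot: [0.995, 0.095, 0.0, -0.0]
contact_force: [-0.6, 0.7, 0.4]
opening: 0.138
```

Emit:
jog_arm:
  commands: "0 0 -0.001 0 0 0;0 0 -0.001 0 0 0"

```text
time: 44.12
eef_pos: [0.6423, -0.1786, 0.0294]
tcp_rot: [0.995, 0.095, 0.0, 0.0]
contact_force: [-1.6, 2.0, 3.9]
opening: 0.145
```

Emit:
jog_arm:
  commands: "0 0 0 0 0 0;0 0 0 0 0 0;0 0 0 0 0 0;0 0 0.04 0 0 0;0 0 0.09 0 0 0;0 0 0.14 0 0 0;-0.045 0.04 0.18 0 0 0;-0.09 0.08 0.22 0 0 0;-0.09 0.1 0.22 0 0 0;-0.09 0.1 0.22 0 0 0;-0.09 0.1 0.22 0 0 0"
  gripper: 38

```text
time: 45.5
eef_pos: [0.552, -0.079, 0.2481]
tcp_rot: [0.995, 0.095, -0.0, 0.0]
contact_force: [0.8, -0.3, -0.4]
opening: 0.378
```

Run:
```python
from h import *
d=shot('wrist','w22');np.savez('w22.npz',**d);t=get_state()['eef_pos'];print(t)
grooves(d)
W=world(d,True);c,s=np.cos(.19),np.sin(.19)
P=W-[.6105,-.0177,0];x=c*P[...,0]+s*P[...,1];y=-s*P[...,0]+c*P[...,1];z=W[...,2]
for nm,m in dict(frontbody=(x>-.027)&(x<-.019)&(abs(y)<.025),backbody=(x<.027)&(x>.019)&(abs(y)<.025),left=(y>.019)&(y<.027)&(abs(x)<.025),right=(y<-.019)&(y>-.027)&(abs(x)<.025),solidtab=(x<-.035)&(x>-.065)&(abs(y)<.009),prongs=(x>.04)&(x<.066)&(abs(y)>.010)&(abs(y)<.015)).items():
    q=z[m&np.isfinite(z)];print(nm,len(q),np.round(np.percentile(q,[10,50,90]),4))
for o in cut_out('wrist','start_top')[:2]:
    p=W[o['pixels']];p=p[np.isfinite(p).all(1)];print(o['conf'],o['box'],np.round(np.median(p,0),4),np.round(np.percentile(p,[2,98],0),4).tolist())
print(tubes(d))
```

```text
[ 0.55198648 -0.07923799  0.24763019]
-0.0768 (-0.065, -0.045) 224 ymed -0.0751 ztop 0.0613 x [-0.0619 -0.0452]
-0.0768 (-0.02, 0.02) 559 ymed -0.075 ztop 0.0626 x [-0.0194  0.02  ]
-0.0768 (0.045, 0.065) 181 ymed -0.0752 ztop 0.0647 x [0.0452 0.0557]
-0.1212 (-0.065, -0.045) 172 ymed -0.1179 ztop 0.0608 x [-0.0596 -0.0452]
-0.1212 (-0.02, 0.02) 547 ymed -0.1185 ztop 0.0623 x [-0.0195  0.0196]
-0.1212 (0.045, 0.065) 212 ymed -0.1183 ztop 0.0651 x [0.0452 0.0581]
-0.1647 (-0.065, -0.045) 170 ymed -0.1619 ztop 0.0614 x [-0.0597 -0.0451]
-0.1647 (-0.02, 0.02) 522 ymed -0.1619 ztop 0.0622 x [-0.0196  0.0198]
-0.1647 (0.045, 0.065) 207 ymed -0.1615 ztop 0.065 x [0.0451 0.0579]
frontbody 503 [0.0883 0.0892 0.0901]
backbody 512 [0.0883 0.0892 0.0902]
left 490 [0.0884 0.0893 0.0902]
right 601 [0.0511 0.0892 0.0903]
solidtab 8530 [0.3255 0.3536 0.3691]
prongs 375 [0.0295 0.0891 0.0901]
0.93 [227.6, 190.8, 26.4, 28.3] [0.5457 0.0116 0.051 ] [[0.5326, 0.0012, 0.0426], [0.5564, 0.0226, 0.0528]]
[([607.0, 81.0], [761.1, -398.3], [25.5, 82.6], -48.0, np.float64(27.0)), ([586.0, 106.0], [737.2, -389.2], [121.8, 22.3], 77.3, np.float64(43.0)), ([572.0, 252.0], [540.3, -449.0], [29.3, 129.1], -47.3, np.float64(195.0))]
```

View pics/w22.png

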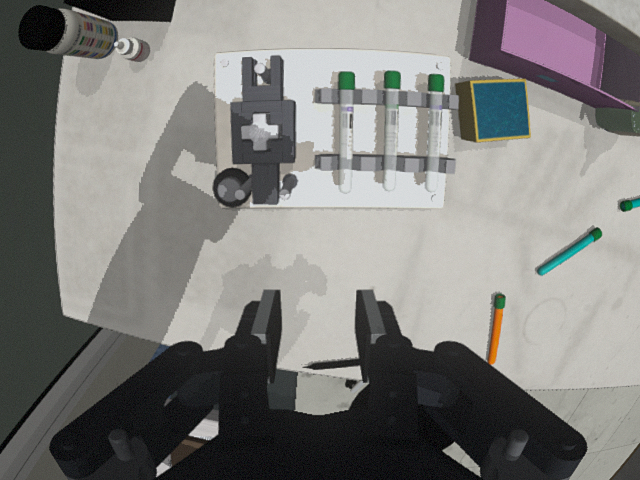

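Run:
```python
from h import *
c,s=np.cos(.19),np.sin(.19)
for f in ('w22','w1','wrist0'):
    d=dict(np.load(f+'.npz'));W=world(d,True);g=cv2.cvtColor(d['frame'],cv2.COLOR_RGB2GRAY)
    m=np.isfinite(W).all(-1)&(np.hypot(W[...,0]-.545,W[...,1]-.012)<.022)&(W[...,2]>.0485)&(W[...,2]<.058)
    for nm,mm in (('top',m),('grey',m&(g>85))):
        q=W[mm][:,:2]
        (cx,cy),r=cv2.minEnclosingCircle(q.astype(np.float32));a=q.mean(0)
        k=a-[.6105,-.0177]
        print(f,nm,len(q),(round(cx,4),round(cy,4)),round(r,4),np.round(a,4),'mixer',round(c*k[0]+s*k[1],4),round(-s*k[0]+c*k[1],4),'z',np.round(np.median(W[mm][:,2]),4))
```

```text
w22 top 393 (0.5466, 0.0077) 0.0171 [0.5444 0.0124] mixer -0.0592 0.042 z 0.0511
w22 grey 352 (0.5438, 0.0118) 0.012 [0.5441 0.0126] mixer -0.0595 0.0423 z 0.0512
w1 top 376 (0.5463, 0.008) 0.0176 [0.5441 0.0114] mixer -0.0597 0.0411 z 0.051
w1 grey 366 (0.5457, 0.0074) 0.0175 [0.544  0.0114] mixer -0.0598 0.0411 z 0.051
wrist0 top 545 (0.5467, 0.0076) 0.0175 [0.5449 0.0111] mixer -0.0589 0.0407 z 0.051
wrist0 grey 461 (0.5438, 0.0117) 0.0124 [0.5438 0.0118] mixer -0.0599 0.0416 z 0.051
```

Emit:
jog_arm:
  commands: "-0.009 0.0944 0 0 0 1.5708;-0.009 0.0944 0 0 0 1.5708;-0.009 0.0944 0 0 0 1.5708;-0.009 0.0944 0 0 0 1.5708;-0.009 0.0944 0 0 0 1.5708;-0.009 0.0944 0 0 0 1.5708;-0.009 0.0944 0 0 0 1.5708;-0.009 0.0944 0 0 0 1.5708;-0.009 0.0944 0 0 0 1.5708;-0.009 0.0944 0 0 0 1.5708;-0.009 0.0944 -0.06 0 0 1.5708;-0.009 0.0944 -0.12 0 0 1.5708;-0.009 0.0944 -0.16 0 0 1.5708;-0.009 0.0944 -0.16 0 0 1.5708;-0.009 0.0944 -0.16 0 0 1.5708;-0.009 0.0944 -0.16 0 0 1.5708"
  gripper: 0

```text
time: 47.6
eef_pos: [0.5451, 0.0153, 0.0914]
tcp_rot: [0.637, 0.771, 0.001, 0.002]
contact_force: [-1.0, 0.5, 0.4]
opening: -0.001
```

Run:
```python
from h import *
d=shot('wrist','w23');s=get_state();print(s['eef_pos'],s['tcp_rot'],s['opening'],s['qpos'])
W=world(d,True);t=s['eef_pos']
a=np.isfinite(W).all(-1)&(np.hypot(W[...,0]-t[0],W[...,1]-t[1])<.03)&(W[...,2]>.08)&(W[...,2]<.15)
q=W[a];print(np.round(np.percentile(q,[0,1],0),4),np.round(np.percentile(q[q[:,2]<.13],[1,50,99],0),4))
d=shot('side');cv2.imwrite('pics/s23.png',cv2.resize(d['frame'][130:270,230:390,::-1],None,fx=4.5,fy=4.2,interpolation=cv2.INTER_CUBIC))
```

```text
[0.54484493 0.01540575 0.09122094] [0.6369327  0.77091588 0.00117922 0.00201371] 0.001451771063276723 [-1.57915513e-01  1.25827487e-01  1.99032341e+00 -1.55455247e-05
  1.02077463e+00 -3.47673378e-01]
[[0.5304 0.0187 0.1165]
 [0.5308 0.0193 0.1187]] [[0.5311 0.0193 0.1177]
 [0.5433 0.0251 0.1258]
 [0.5569 0.0274 0.1299]]
```

View pics/w23.png

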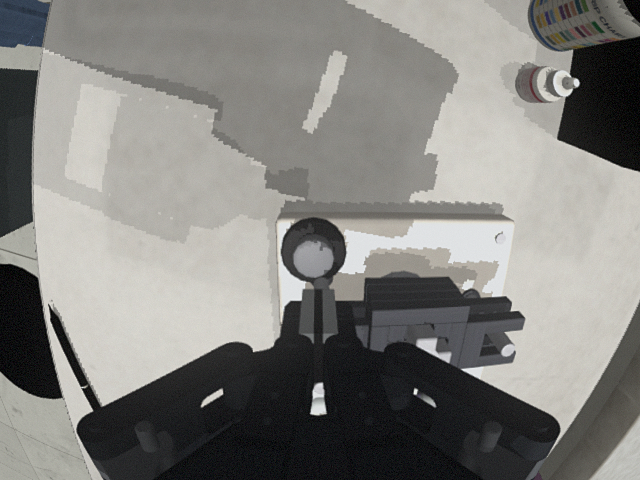

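View pics/s23.png

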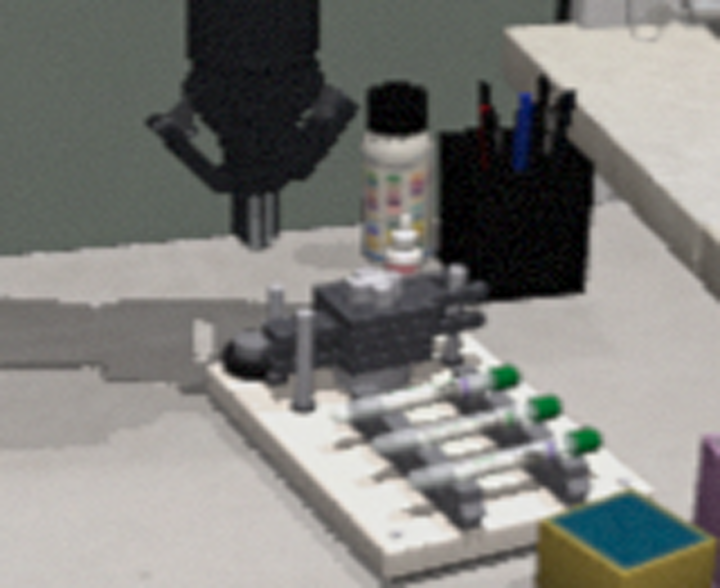

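Emit:
jog_arm:
  commands: "-0.001 0.002 -0.03 0 0 0;-0.001 0.002 -0.05 0 0 0;-0.001 0.002 -0.06 0 0 0;-0.001 0.002 -0.06 0 0 0;-0.001 0.002 -0.06 0 0 0"

```text
time: 48.32
eef_pos: [0.543, 0.0176, 0.0298]
tcp_rot: [0.637, 0.771, 0.001, 0.001]
contact_force: [0.1, 0.6, 0.5]
opening: -0.002
```

Emit:
jog_arm:
  commands: "0 0 -0.003 0 0 0;0 0 -0.006 0 0 0;0 0 -0.006 0 0 0"

```text
time: 48.7
eef_pos: [0.5431, 0.0176, 0.0235]
tcp_rot: [0.637, 0.771, 0.001, 0.001]
contact_force: [0.9, -0.0, 4.1]
opening: 0.001
```

Emit:
jog_arm:
  commands: "0 0 -0.003 0 0 0;0 0 -0.003 0 0 0"

```text
time: 48.95
eef_pos: [0.5432, 0.0176, 0.0213]
tcp_rot: [0.637, 0.771, 0.0, 0.001]
contact_force: [-1.5, -0.0, 9.3]
opening: -0.001
```

Emit:
jog_arm:
  commands: "0 0 -0.002 0 0 0;0 0 -0.003 0 0 0;0 0 -0.003 0 0 0"

```text
time: 49.32
eef_pos: [0.5433, 0.0176, 0.021]
tcp_rot: [0.637, 0.771, -0.0, 0.0]
contact_force: [-8.9, 0.1, 24.6]
opening: -0.001
```

Emit:
jog_arm:
  commands: "0 0 0.01 0 0 0;0 0 0.04 0 0 0;0 0 0.1 0 0 0;0 0 0.16 0 0 0;-0.03 0 0.22 0 0 0;-0.03 0 0.22 0 0 0;-0.03 0 0.22 0 0 0"

```text
time: 50.2
eef_pos: [0.5113, 0.0179, 0.2357]
tcp_rot: [0.637, 0.771, -0.0, -0.001]
contact_force: [0.2, -0.5, -0.5]
opening: 0.0
```

Run:
```python
from h import *
d=shot('wrist','w24');W=world(d,True);print(get_state()['eef_pos'])
grooves(d)
m=np.isfinite(W).all(-1)&(np.hypot(W[...,0]-.544,W[...,1]-.0118)<.010)&(W[...,2]<.07);print('button z',np.median(W[m][:,2]))
c,s=np.cos(.19),np.sin(.19)
P=W-[.6105,-.0177,0];x=c*P[...,0]+s*P[...,1];y=-s*P[...,0]+c*P[...,1];z=W[...,2]
for nm,m in dict(f=(x>-.027)&(x<-.019)&(abs(y)<.025),b=(x<.027)&(x>.019)&(abs(y)<.025),l=(y>.019)&(y<.027)&(abs(x)<.025),r=(y<-.019)&(y>-.027)&(abs(x)<.025)).items():
    q=z[m&np.isfinite(z)&(z<.15)];print(nm,len(q),np.round(np.percentile(q,[10,50,90]),4))
d=shot('side','s24');cv2.imwrite('pics/s24c.png',cv2.resize(d['frame'][170:270,230:390,::-1],None,fx=5,fy=5,interpolation=cv2.INTER_CUBIC))
shot('scene','sc24')
```

```text
[0.51089869 0.01789907 0.23443179]
-0.0768 (-0.065, -0.045) 77 ymed -0.072 ztop 0.061 x [-0.0518 -0.0451]
-0.0768 (-0.02, 0.02) 415 ymed -0.0728 ztop 0.0621 x [-0.0198  0.0197]
-0.0768 (0.045, 0.065) 112 ymed -0.0722 ztop 0.0646 x [0.0452 0.0553]
-0.1212 (-0.02, 0.02) 30 ymed -0.1141 ztop 0.0608 x [-0.02    0.0151]
-0.1212 (0.045, 0.065) 131 ymed -0.1149 ztop 0.0648 x [0.0451 0.0576]
button z 0.0512473400250658
f 455 [0.0531 0.0891 0.09  ]
b 391 [0.0881 0.0892 0.09  ]
l 614 [0.0289 0.0889 0.0901]
r 356 [0.0883 0.0892 0.0901]
```

View pics/w24.png

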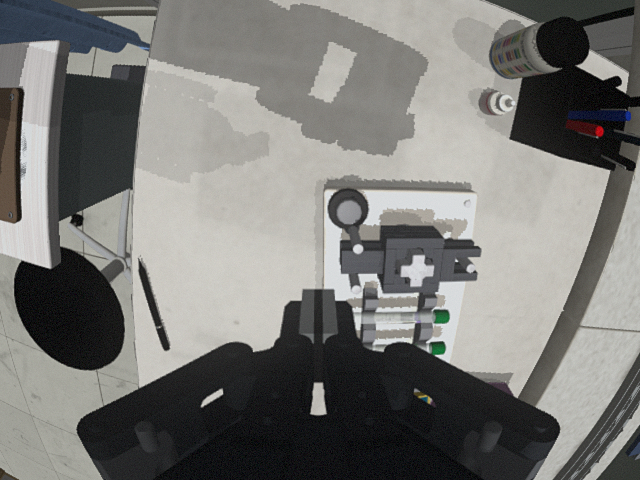

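View pics/s24c.png

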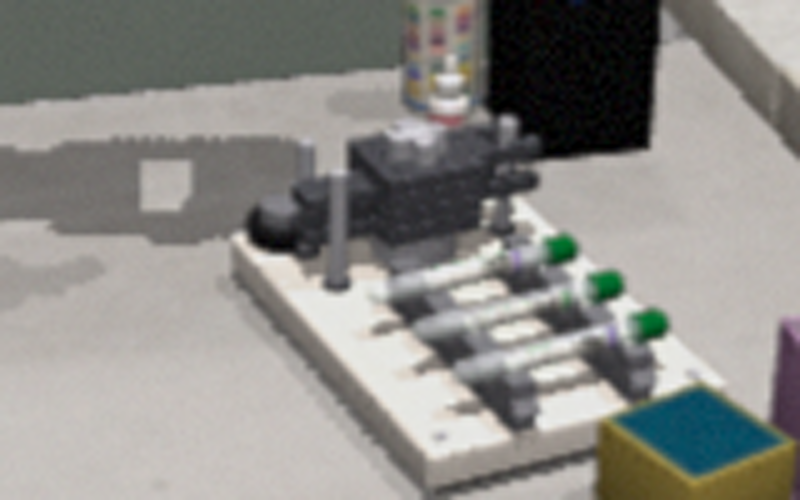

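View pics/sc24.png

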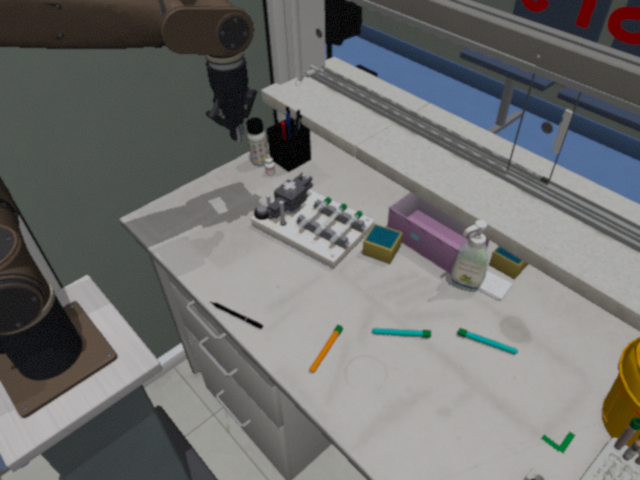

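```bash
python3 -c "
from plant import ctrl; print(ctrl.sign_off())"
```

```text
the job is handed in; nothing more can be done
None
```

The job is done and handed in at about 50 s on the robot clock, within the 208 s limit.

- **Plate stack:** The four plates are on the hub in the order solid, fork, solid, fork. Solid tabs are at the front between the pair of posts, and forks are at the back astride the single post. The top plate read 89 mm on all four sides (90 mm expected), so the stack is flat and fully seated.
- **Tubes:** I found three clear, green-capped tubes and laid one in each groove. The orange and turquoise look-alikes were left alone. All three sit at the same height, with centres about 13 mm above the groove bottom. That is the top of the 9 to 13 mm you gave, so I took it as fully down. The tube nearest the hub sits about 3 mm forward of the middle between the rails, and the other two are within about 1 mm.
- **Start button:** I pressed it last, down to its hard stop (about 6 mm, 25 N), and let go. It read its original height again afterwards.
- **Other things on the desk:** The last pictures showed nothing knocked over and nothing that looked moved. I compared these by eye and did not measure them.

**What disagreed along the way:**
- The real fingertips sit about 26 mm behind the TCP that the robot reports. My first grasp therefore closed above the plate without touching it, and I corrected for the offset after that.
- While I lowered the first tube, it pressed on its groove with about 19 N. I eased off before releasing it.

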